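# Snap the vee head into the work rest and lay the shaft up for welding

## Task

Set up the worn steel shaft for laser repair: take the vee head out of the accessory block, squeeze its brass spring button flush so that it passes into the mouth of the empty tube of the work rest, and slide the head fully home until the button pops out through the hole in the tube. Then take the shaft from its white cradle and lower it gently, without dropping it, into both vees, about centred between them. Leave the spare pad head, the jar, the brush and the control box alone.

Things in the scene. Friction and masses are not known exactly. Their poses are not given: they have to be found in the camera images.
- v_head_mid (a point): Centre of the loose vee head, 86 mm tall, 0.3 kg: square aluminium shank 28 x 28 x 60 mm, blue vee plate on top. On the shank's axis, 43 mm above its foot, 17 mm below the shoulder (underside of the plate). z up the shank, x out through the button; the vee groove runs along x. The plate is 14 mm thick along x, 52 mm wide along y, solid for 10 mm, then two prongs 16 mm higher.
- button_base (a point): Centre of the brass spring button (12 mm diameter) where it leaves the shank's +x face: 14 mm out in x, 5 mm below v_head_mid. It stands out 7 mm. Pinch the shank across x from above, fingertips just above this point's height: one finger then presses the upper part of the button flush, the lower part stays clear of the finger, and the vee plate stands between the fingers.
- v_button (a joint): How far the spring button is pressed in (m): 0 standing out, 0.007 flush with the shank. About 4 N to start, 8 N at flush; it springs back. Held in by the bore of the tube it reads about 0.006; popped into the tube's hole 0 to 0.001.
- block: Black accessory block, 76 x 160 x 34 mm, fixed; origin at the centre of its underside. Two square pockets 24 mm deep, 80 mm apart along y, hold the vee head and the spare pad head upright (which is where varies), feet 10 mm above the table, buttons towards +x of the block, 14 mm above its top; 1.5 mm play a side.
- socket_mouth (a point): Centre of the mouth of the work rest's empty upright square tube, level with its black rim, 85 mm above the table; fixed during a run. z up, x out through the wall with the button hole (away from the other tube): turn the head so that its x points this way. Bore 30.4 mm square (1.2 mm play a side), 73 mm deep, 2 mm lead-in at the rim, 42 mm square over the black bush.
- tube_hole (a point): Centre of the button hole, 15.5 mm in diameter, in the outer face of the empty tube, 22 mm below the rim. The head is home when its shoulder rests on the rim (v_head_mid 17 mm below socket_mouth). An unpressed button catches on the rim. Once its lower half is inside the mouth the bore holds it in: open the fingers and push the head down the rest of the way (under 15 N), e.g. by its vee plate.
- vees_middle (a point): Point half-way between the two vees of the work rest, on the axis of the shaft when it lies in both, 110.6 mm above the table. x along that axis, towards the empty tube; z up. The vees are at x = -70 mm (already fitted, fixed) and +70 mm (empty tube). Each is 14 mm thick along x and 52 mm wide; its prong tips are level with this point, 16 mm either side of the axis.
- shaft_mid (a point): Centre of the loose steel shaft, 0.62 kg, 22 mm in diameter over its middle 190 mm, with 16 mm journals 22 mm long at the ends and a copper-coloured worn band. x along the shaft; either end may go either way. It lies level, axis 37.6 mm above the table, on two vees 120 mm apart of a white cradle (base 190 x 70 x 8 mm); grip it across the middle from above.
- pad_head_mid (a point): Middle of the spare pad head: the same shank with a round 54 mm plate and black rubber pad on top, 74 mm tall, parked in the accessory block. Not to be moved.
- jar_mid (a point): Middle of a closed jar, white lid and blue label, 60 mm in diameter, 75 mm tall, standing beyond the work. Not to be moved.
- brush_grip (a point): Handle of a brush lying on the table beyond the work. Not to be moved.
- control_box: Aluminium control box, 100 x 170 x 50 mm, with red and green buttons on top (up to 59 mm high), fixed; origin at the centre of its underside. Not to be touched.
Mind the look-alikes: they are no part of the job. Leave any orange look-alike of the part that bears v_head_mid alone.

How it is judged:
By the outcome, as a careful person would: the job done as asked, in the order asked, and still so for the second after the job is handed in, with the robot touching nothing.
It also fails if it takes over 64 s, if anything falls off the work surface, if the arm or the gripper's body presses on something with over 40 N, if the wrist force passes 120 N, or if a joint passes its speed limit or range.

## Robot

A 7-joint arm with a two-finger parallel gripper is mounted at the origin on the work surface. World frame = base frame: x ahead of the robot, y to its left, z up, the work surface at z = 0. Lengths are in mm, angles in rad, forces in N, time in s.
With the tool pointing down it reaches from about 425 to 875 mm from the base axis. Payload 4.7 kg.
Tool frame: the origin (TCP) lies midway between the tips of the shut fingers; the grasp point (between the pads) lies 19 mm behind it; z points along the fingers, y is the line along which they close (so a half turn about z gives the same grasp; the last joint's range is limited). The gripper opens to 85 mm and grips with 20 to 120 N. Pads are 22 mm wide; open, the fingers measure 114 mm over their backs; the gripper's body (76 mm by 85 mm) begins 54 mm behind the grasp point. The pads swing forward as they close: fully open they stand 13 mm farther back than shut.
Start: joints at [1.36, 0.321, -0.07, 1.45, 0.023, 1.371, -0.057], TCP at [144.869, -633.673, 195.549] pointing down, gripper open.
Joint ranges: [-2.86, 2.86], [-0.3, 2.09], [-1.38, 1.24], [0.06, 2.45], [-1.56, 4.7], [0.09, 2.05], [-2.69, 2.69]. Speed limits (rad/s): [2.57, 2.57, 3.14, 3.14, 3.14, 3.14, 3.14].

## Interface

Orientations are given as a unit quaternion [w, x, y, z].
In Python, from station import * gives the robot as it stands.
- The arm moves only by the tool arm_command, never from a script. Its argument "deltas" is a list of rows, each a list of 2 entries, a list of its own where there are three numbers: the shift along the tool's x, y, z scaled (see below), then the turn, a rotation vector about the tool's x, y, z scaled (see below). In form: [[[x, y, z], [ax, ay, az]], ...]. A call has 1 to 5 rows; each row is the pose to reach, as a shift and turn from the pose commanded when the call began, along the tool's axes at that moment; what a row does not reach only later rows make up. The controller multiplies each number of a shift by 0.08 m and each number of a turn by pi/4 rad. A row lasts 1/10 s, in which the tool goes at most 50 mm and 8.59 degrees, less where a joint would pass 70% of its speed; a pose out of reach is approached as far as the arm can. A call with a number of a shift or a turn outside -1 to 1 is refused whole. A call with a gripper value outside its range is refused whole. "jaw" is the closure, from 0 (fully open) to 1 (shut), set as the call begins (left out, the last holds). The fingers move at their own pace and stop on an object; "force" is the grip in N (left out, the last holds). Time passes only in rows, so rows that repeat a pose let the fingers close. It gives the time, the measured TCP pose, the force, the opening and the grip force at its end, in the units of the state.
- observe(): the state, without advancing time (a new reading comes with each control period).
- grab_frame(name): name is "side" or "top"; returns (picture, depth): 384x512x3 uint8, red, green, blue; 384x512 float32, mm along the optical axis (not along the pixel's ray), 0 where there is no reading.
- camera_info(name): a dict with "K" (3x3 intrinsics, pixels), "rvec" (rotation vector, rad) and "tvec" (3), from world to camera coordinates, as OpenCV has them. Camera axes: x right, y down, z forward; pixel columns grow to the right and rows downward; lengths in mm; the calibration is good to about 2 mm. A picture is of the moment at which its call begins. camera_info takes no time and is no camera call.
- sign_off(): hands the job in; it is judged then, once.
Trained networks look in the newest picture that a camera, given by its name, has taken for a name from the list of things; names that differ only in an ending like _2 or _b are one class to them, and where a whole thing is asked for, a point or a joint stands for the part that bears it (a point fixed in the world has none). Each returns a list of dicts, best first, with "conf" (0 to 1); they miss things now and then, are a little off and sometimes report something else, mostly with a low value. They report only what shows in the picture. A call takes as long as a camera call. They do not tell look-alikes from the thing itself.
- find_in(camera, query): "box" ([left, top, width, height] in pixels, round what is visible of it).
The state is a dict: "t": time; "qpos": joint angles; "dq": joint speeds; "joint_efforts": joint torques, N m; "tcp_pos": TCP position; "tool_rot": TCP orientation; "contact_force": force on the tool from outside, world axes, zero at the start; "torque": the same for the moment, N m; "width": opening from 0.0 (shut) to 1.0 (fully open); "grip_force": force on a finger pad.
Only numpy, scipy, OpenCV 4.12 (cv2) and the standard library are available. Lean on these libraries where they do the work, as an engineer would, in place of code of your own. Each camera call takes 0.05 s, during which the arm holds its last target. There are 200 camera calls.

## Working session

There is one attempt and no reset: what is moved stays moved. The work goes in short steps, Python scripts to look and compute and a tool call to move; the robot and the scene stay as the last step left them, time stands still between calls to the robot, and variables do not carry over. Pictures are saved under pics/ and viewed, at most 10 in all, crops included, and the job is handed in when it is done.

Besides the shell and the picture viewer there is one more tool, called after "Emit:" by a JSON object that holds its "name" and its "arguments", one argument or row to a line. arm_command: Moves the arm, as the interface text tells. Its arguments: {"type":"object","properties":{"deltas":{"type":"array","items":{"type":"array"}},"jaw":{"type":"number"},"force":{"type":"number"}},"required":["deltas"]}

```bash
ls; mkdir -p pics
cat > h.py <<'E'
from station import *
import numpy as np, cv2
def cam(n):
    c=camera_info(n); R=cv2.Rodrigues(np.array(c["rvec"],float))[0]; return np.array(c["K"],float).reshape(3,3),R,np.array(c["tvec"],float).ravel()
def cloud(n,d):
    K,R,t=cam(n); v,u=np.mgrid[:d.shape[0],:d.shape[1]]
    p=np.stack([(u-K[0,2])/K[0,0]*d,(v-K[1,2])/K[1,1]*d,d],-1)
    w=(p-t)@R; w[d<=0]=np.nan; return w
def proj(n,P):
    K,R,t=cam(n); q=(np.atleast_2d(P)@R.T+t)@K.T; return q[:,:2]/q[:,2:]
E
python3 - <<'E'
from h import *
o=observe(); print(o)
for n in("top","side"):
    im,d=grab_frame(n); np.savez(f"{n}0.npz",im=im,d=d); cv2.imwrite(f"pics/{n}0.png",cv2.resize(im[:,:,::-1],(800,600)))
    K,R,t=cam(n); print(n,K.round(1).tolist(),(-R.T@t).round(),R.round(2).tolist())
    for q in("v_head_mid","block","shaft_mid","pad_head_mid","control_box","jar_mid"):
        print(q,[(np.round(b["box"]).tolist(),round(b["conf"],2)) for b in find_in(n,q)][:4])
E
```

```text
pics
{'t': 0.0, 'qpos': array([ 1.36008577,  0.32185174, -0.07008753,  1.45168822,  0.0225925 ,
        1.37076078, -0.0568758 ]), 'dq': array([-0.0007127 , -0.00073041,  0.00081449,  0.00031313, -0.00052718,
        0.00061441, -0.00100458]), 'joint_efforts': array([-9.86938212e-04, -4.93595874e+01, -3.82506363e-01, -3.14342523e+01,
        1.29382857e-02,  1.12247819e-02, -2.38411855e-05]), 'tcp_pos': array([ 144.71889856, -633.06868367,  194.39826082]), 'tool_rot': array([-9.48475225e-04,  9.93685564e-01,  1.12196605e-01, -1.51605870e-04]), 'contact_force': array([-0.50347272, -0.69699557,  0.20210375]), 'torque': array([-0.01848936,  0.00606775,  0.01288832]), 'grip_force': 0.0, 'width': 1.0028722253802995}
top [[367.7, 0.0, 249.8], [0.0, 367.7, 188.6], [0.0, 0.0, 1.0]] [379.   7. 960.] [[-0.02, -1.0, -0.01], [-0.98, 0.03, -0.2], [0.2, 0.0, -0.98]]
v_head_mid [([104.0, 202.0, 26.0, 16.0], 0.8), ([122.0, 259.0, 28.0, 13.0], 0.61)]
block [([108.0, 192.0, 69.0, 47.0], 0.77)]
shaft_mid []
pad_head_mid [([139.0, 208.0, 22.0, 18.0], 0.67)]
control_box [([107.0, 101.0, 74.0, 46.0], 0.6)]
jar_mid []
side [[475.1, 0.0, 249.7], [0.0, 475.1, 195.1], [0.0, 0.0, 1.0]] [-111.  769. 1015.] [[-0.75, -0.66, -0.01], [-0.43, 0.49, -0.75], [0.5, -0.56, -0.66]]
v_head_mid [([186.0, 318.0, 26.0, 31.0], 0.98), ([226.0, 292.0, 15.0, 38.0], 0.76), ([130.0, 264.0, 18.0, 33.0], 0.67), ([171.0, 275.0, 20.0, 25.0], 0.58)]
block [([163.0, 272.0, 69.0, 51.0], 0.69)]
shaft_mid [([295.0, 164.0, 63.0, 33.0], 0.97)]
pad_head_mid [([200.0, 262.0, 22.0, 25.0], 0.64), ([269.0, 135.0, 46.0, 27.0], 0.31)]
control_box [([226.0, 192.0, 78.0, 43.0], 0.7)]
jar_mid [([236.0, 155.0, 13.0, 29.0], 0.83)]
```

View pics/top0.png

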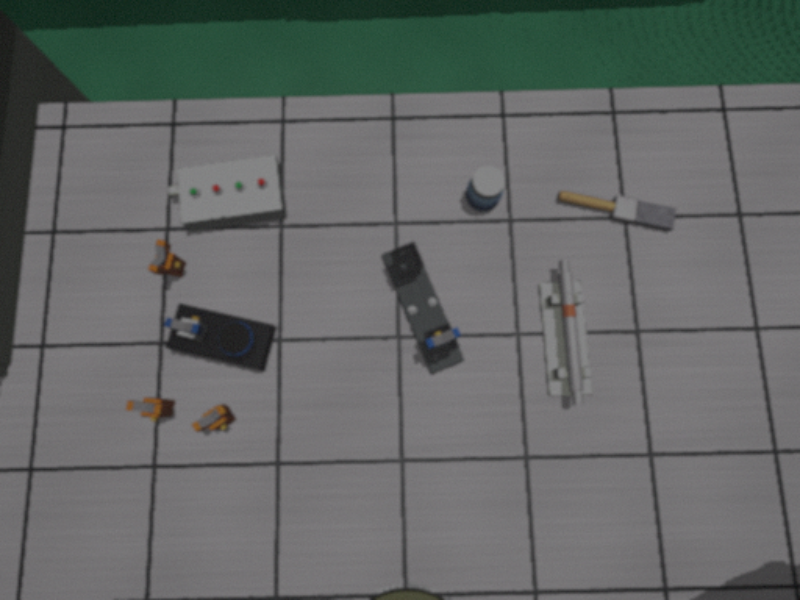

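View pics/side0.png

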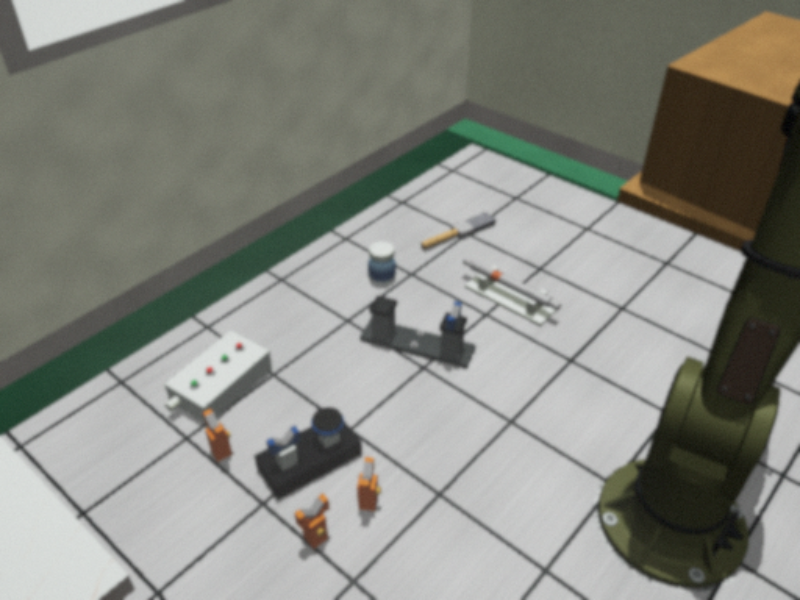

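The top view (800×600) shows these candidates for the vee head: the blue one in the black block at (183,327), and orange look-alikes at (165,260), (150,407) and (213,418). I choose the blue one in the block. The empty tube is at (402,262), the fitted vee at (440,340), and the shaft at (570,335). Next I check the choice in a close crop and measure.

Run:
```python
from h import *
W={};I={}
for n in("top","side"):
    z=np.load(f"{n}0.npz"); W[n]=cloud(n,z["d"]); I[n]=z["im"]
def sel(n,c,r,z0,z1):
    w=W[n]; m=(np.hypot(w[...,0]-c[0],w[...,1]-c[1])<r)&(w[...,2]>z0)&(w[...,2]<z1); return w[m],I[n][m]
def top_at(u,v): return W["top"][int(v*.64),int(u*.64)].round(1)
for k,(u,v) in dict(head=(183,327),tube=(402,262),vee=(440,340),shaft=(572,345),blockc=(220,338),table=(330,400)).items(): print(k,top_at(u,v))
# z histograms
for n in("top","side"):
    for k,(u,v),r in(("block",(220,338),100),("rest",(420,307),120),("shaft",(570,335),130)):
        c=top_at(u,v); p,_=sel(n,c[:2],r,-10,130); h,e=np.histogram(p[:,2],bins=np.arange(-10,131,5)); print(n,k,h.tolist())
a=cv2.resize(I["top"][185:245,90:180,::-1],(400,266),interpolation=cv2.INTER_CUBIC)
b=cv2.resize(I["side"][250:330,155:245,::-1],(400,356),interpolation=cv2.INTER_CUBIC)
c=cv2.resize(I["top"][150:245,235:305,::-1],(390,530),interpolation=cv2.INTER_CUBIC)
o=np.zeros((600,800,3),np.uint8); o[:266,:400]=a; o[230+14:600,:400]=b; o[:530,405:795]=c
cv2.imwrite("pics/crop1.png",o)
```

```text
head [515.1 333.6  80. ]
tube [628.8  -9.6  13.5]
vee [nan nan nan]
shaft [ 476.7 -275.3   49.3]
blockc [496.  275.7  84.5]
table [399.2 114.9   0.4]
top block [1, 974, 1755, 32, 21, 19, 15, 21, 682, 543, 7, 8, 9, 8, 6, 22, 49, 55, 242, 159, 40, 45, 0, 0, 0, 0, 0, 0]
top rest [1, 1475, 2872, 125, 1046, 153, 39, 15, 19, 15, 16, 16, 16, 18, 9, 20, 11, 29, 179, 99, 6, 28, 24, 39, 51, 1, 0, 0]
top shaft [6, 1782, 3821, 896, 249, 10, 13, 15, 23, 164, 223, 475, 63, 0, 0, 0, 0, 0, 0, 0, 0, 0, 0, 0, 0, 0, 0, 0]
side block [25, 843, 534, 71, 67, 74, 80, 102, 788, 192, 41, 30, 26, 17, 19, 42, 59, 86, 236, 71, 48, 22, 0, 0, 0, 0, 0, 0]
side rest [31, 1099, 879, 270, 505, 72, 44, 39, 37, 35, 31, 43, 33, 54, 40, 43, 44, 61, 121, 40, 13, 22, 24, 24, 19, 0, 0, 0]
side shaft [30, 1021, 1091, 420, 103, 25, 15, 21, 61, 119, 123, 163, 25, 0, 0, 0, 0, 0, 0, 0, 0, 0, 0, 0, 0, 0, 0, 0]
```

View pics/crop1.png

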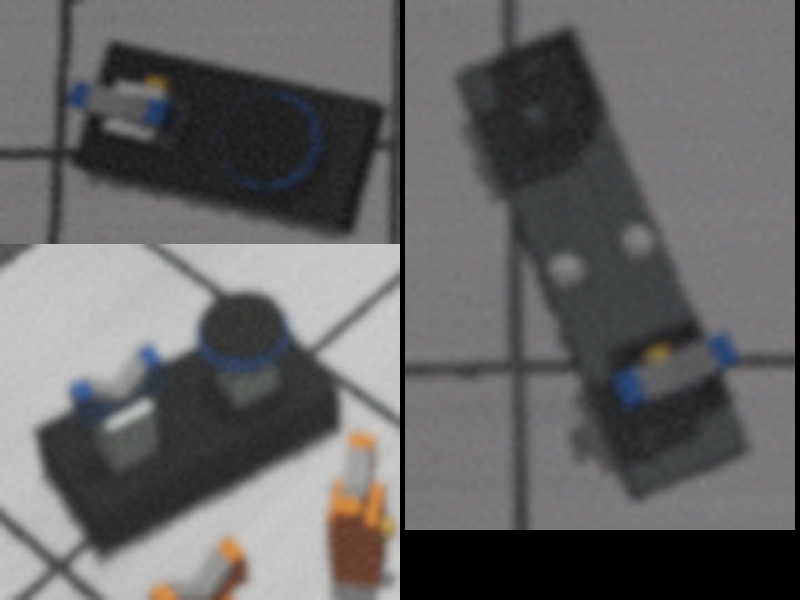

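The crop confirms the choice: the blue vee head stands in the block's left (+y) pocket, with its brass button towards +x (crop ≈(155,80)). The empty tube is the far end of the rest, at crop ≈(530,110). Now I measure everything.

```bash
cat >> h.py <<'E'
def rect(n,im,d,c,r,z0,z1,zp,lab=""):
    """mask by depth height, rays intersected with plane zp -> minAreaRect"""
    K,R,t=cam(n); w=cloud(n,d); m=(np.hypot(w[...,0]-c[0],w[...,1]-c[1])<r)&(w[...,2]>z0)&(w[...,2]<z1)
    m=m.astype(np.uint8); nl,L,S,_=cv2.connectedComponentsWithStats(m,connectivity=8)
    if nl<2: print(n,lab,"none"); return
    m=L==1+S[1:,4].argmax()
    v,u=np.nonzero(m); C=-R.T@t; D=np.stack([(u-K[0,2])/K[0,0],(v-K[1,2])/K[1,1],np.ones(len(u))],-1)@R
    P=C+D*((zp-C[2])/D[:,2])[:,None]; b=cv2.minAreaRect(P[:,:2].astype(np.float32))
    print(n,lab,len(u),"ctr",np.round(b[0],1),"size",np.round(b[1],1),"ang",round(b[2],1),"mean",P[:,:2].mean(0).round(1),"zmed",np.median(w[m][:,2]).round(1),"depth-mean",w[m][:,:2].mean(0).round(1))
    return P
E
python3 - <<'E'
from h import *
for n in("top","side"):
    z=np.load(f"{n}0.npz"); im,d=z["im"],z["d"]
    rect(n,im,d,(496,276),110,28,40,34,"blocktop")
    rect(n,im,d,(515,333),40,73,105,85,"vhead")
    rect(n,im,d,(496,270),45,73,105,84,"padhead")
    rect(n,im,d,(620,0),50,79,92,85,"rim")
    rect(n,im,d,(490,-55),50,92,118,105,"fixedvee")
    rect(n,im,d,(560,-25),160,7,16,12,"restbase")
    P=rect(n,im,d,(480,-280),150,38,60,46,"shaft")
    if P is not None:
        x=P[:,:2]-P[:,:2].mean(0); e,V=np.linalg.eigh(x.T@x); print("shaft dir",np.degrees(np.arctan2(V[1,1],V[0,1])),"len",np.ptp(x@V[:,1]))
    rect(n,im,d,(480,-280),150,5,13,8,"cradle")
    w=cloud(n,d)
    for (x,y) in ((450,150),(500,60),(450,-180)):
        m=np.hypot(w[...,0]-x,w[...,1]-y)<25; print("table z",np.nanmedian(w[m][:,2]).round(1),end=" ")
    print()
E
```

```text
top blocktop 1256 ctr [506.  291.9] size [162.1  76.1] ang 75.7 mean [504.5 291.2] zmed 34.7 depth-mean [504.4 291. ]
top vhead 158 ctr [514.7 332.1] size [60.2 18.2] ang 76.1 mean [515.8 331.7] zmed 91.4 depth-mean [515.1 329.8]
top padhead 392 ctr [494.4 251.9] size [53.2 50.7] ang 88.6 mean [494.8 251.8] zmed 84.1 depth-mean [494.9 251.9]
top rim 158 ctr [615.2 -15.4] size [43.2 42.3] ang 21.0 mean [615.3 -15.3] zmed 84.4 depth-mean [615.5 -15.3]
top fixedvee 147 ctr [485.1 -64.8] size [15.2 53.7] ang 21.0 mean [484.9 -64.9] zmed 107.3 depth-mean [484.8 -64.8]
top restbase 1146 ctr [550.5 -39.9] size [219.5  60.2] ang 20.8 mean [540. -40.] zmed 12.7 depth-mean [539.9 -39.9]
top shaft 776 ctr [ 500.  -274.1] size [232.1  23. ] ang 0.4 mean [ 497.2 -274.4] zmed 46.6 depth-mean [ 497.1 -274.3]
shaft dir -179.28310388684952 len 232.1616140095071
top cradle 797 ctr [ 494.7 -257.5] size [191.4  36.7] ang 1.7 mean [ 490.1 -257. ] zmed 8.8 depth-mean [ 490.  -256.8]
table z 0.5 table z 0.8 table z 0.7 
side blocktop 1058 ctr [502.2 294.3] size [161.4  80.4] ang 75.4 mean [496.2 303.2] zme
[... 234 characters left out ...]
 depth-mean [492.  256.9]
side rim 100 ctr [611.7 -11.1] size [44.1 48.2] ang 20.3 mean [611.2 -11.2] zmed 82.6 depth-mean [612.9 -13. ]
side fixedvee 95 ctr [482.4 -61.2] size [18.7 71.8] ang 20.2 mean [481.9 -60.6] zmed 103.9 depth-mean [482.6 -61.5]
side restbase 732 ctr [547.5 -36.4] size [219.8  66.6] ang 21.0 mean [542.5 -35.2] zmed 11.3 depth-mean [543.  -35.8]
side shaft 348 ctr [ 497.4 -273.1] size [233.5  48.7] ang 6.2 mean [ 494.6 -271.1] zmed 45.4 depth-mean [ 495.2 -272.2]
shaft dir -178.7811707321423 len 234.7427023032337
side cradle 476 ctr [ 492.  -263.7] size [188.2  60.8] ang 1.9 mean [ 484.8 -263.4] zmed 8.2 depth-mean [ 484.6 -263.1]
table z -0.7 table z -0.6 table z -0.2
```

```bash
cat >> h.py <<'E'
from scipy.spatial.transform import Rotation as Ro
def plan(x,y,z,yaw):
    """shift (mm) & yaw of tool y (deg), tool down -> shift/turn numbers in tool axes"""
    o=observe(); q=o["tool_rot"]; R=Ro.from_quat([q[1],q[2],q[3],q[0]]); a=np.radians(yaw)
    ey=np.array([np.cos(a),np.sin(a),0]); ez=np.array([0,0,-1.]); T=Ro.from_matrix(np.stack([np.cross(ey,ez),ey,ez],1))
    s=R.inv().apply(np.array([x,y,z])-o["tcp_pos"])/80; r=(R.inv()*T).as_rotvec()/(np.pi/4)
    print("tcp",o["tcp_pos"].round(1),"shift",s.round(3),"turn",r.round(3),"t",round(o["t"],2),"w",round(o["width"],3),"F",o["contact_force"].round(1),"grip",round(o["grip_force"],1))
E
python3 - <<'E'
from h import *
z=np.load("top0.npz"); im,d=z["im"],z["d"]
for (u,v) in((165,260),(150,407),(213,418)):
    w=cloud("top",d)[int(v*.64)-6:int(v*.64)+7,int(u*.64)-6:int(u*.64)+7].reshape(-1,3); k=w[w[:,2]>25]
    print(len(k),np.nanmean(k,0).round(),np.nanmax(k,0).round(),np.nanmin(k,0).round())
plan(560,-150,195,-77.1); plan(515.9,330.7,195,-14.3)
E
```

```text
158 [626. 374.  67.] [642. 392.  89.] [607. 364.  37.]
153 [394. 381.  71.] [410. 400.  90.] [381. 360.  43.]
156 [375. 284.  71.] [390. 304.  91.] [362. 265.  40.]
tcp [ 144.9 -633.7  195.6] shift [ 6.406 -4.737  0.007] turn [ 0.  0. -0.] t 0.7 w 1.001 F [ 1.  -0.4 -1.2] grip 0.0
tcp [ 144.9 -633.7  195.6] shift [ 7.2080e+00 -1.0718e+01  6.0000e-03] turn [ 0.     0.    -1.396] t 0.7 w 1.001 F [ 1.  -0.4 -1.2] grip 0.0
```

Emit:
{"name": "arm_command", "arguments": {
  "deltas": [
    [[0.5, -0.35, 0], [0, 0, 0]],
    [[0.92, -0.68, 0], [0, 0, 0]],
    [[0.92, -0.68, 0], [0, 0, 0]]
  ],
  "jaw": 0.25
}}

```text
t: 1.0
tcp_pos: [211.3, -559.4, 196.1]
tool_rot: [-0.001, 0.993, 0.117, 0.002]
contact_force: [0.9, 0.9, 0.2]
width: 0.745
grip_force: 0.0
```

Emit:
{"name": "arm_command", "arguments": {
  "deltas": [
    [[0.46, -0.34, 0], [0, 0, 0]],
    [[0.92, -0.68, 0], [0, 0, 0]]
  ]
}}

```text
t: 1.2
tcp_pos: [263.6, -494.8, 195.5]
tool_rot: [0.0, 0.994, 0.111, -0.0]
contact_force: [1.2, -0.4, -0.0]
width: 0.75
grip_force: 0.0
```

Emit:
{"name": "arm_command", "arguments": {
  "deltas": [
    [[0.46, -0.34, 0], [0, 0, 0]],
    [[0.92, -0.68, 0], [0, 0, 0]]
  ]
}}

```text
t: 1.4
tcp_pos: [324.5, -424.3, 195.8]
tool_rot: [0.0, 0.994, 0.112, 0.0]
contact_force: [-0.2, -1.1, 0.2]
width: 0.749
grip_force: 0.0
```

Emit:
{"name": "arm_command", "arguments": {
  "deltas": [
    [[0.46, -0.34, 0], [0, 0, 0]],
    [[0.92, -0.68, 0], [0, 0, 0]]
  ]
}}

```text
t: 1.6
tcp_pos: [384.3, -354.8, 195.9]
tool_rot: [0.001, 0.994, 0.112, 0.0]
contact_force: [0.4, -0.5, 0.1]
width: 0.754
grip_force: 0.0
```

Emit:
{"name": "arm_command", "arguments": {
  "deltas": [
    [[0.46, -0.34, 0], [0, 0, 0]],
    [[0.92, -0.68, 0], [0, 0, 0]]
  ]
}}

```text
t: 1.8
tcp_pos: [443.9, -285.5, 196.0]
tool_rot: [0.001, 0.994, 0.112, 0.0]
contact_force: [-0.8, -0.5, 0.1]
width: 0.752
grip_force: 0.0
```

Emit:
{"name": "arm_command", "arguments": {
  "deltas": [
    [[0.46, -0.34, 0], [0, 0, 0]],
    [[0.92, -0.68, 0], [0, 0, 0]]
  ]
}}

```text
t: 2.0
tcp_pos: [503.7, -216.1, 196.0]
tool_rot: [0.001, 0.994, 0.112, 0.0]
contact_force: [1.0, -0.7, -0.2]
width: 0.751
grip_force: 0.0
```

Emit:
{"name": "arm_command", "arguments": {
  "deltas": [
    [[0.46, -0.34, 0], [0, 0, 0]],
    [[0.92, -0.68, 0], [0, 0, 0]]
  ]
}}

```text
t: 2.2
tcp_pos: [563.3, -146.8, 195.9]
tool_rot: [0.0, 0.994, 0.112, 0.0]
contact_force: [0.8, 0.0, -0.2]
width: 0.751
grip_force: 0.0
```

Emit:
{"name": "arm_command", "arguments": {
  "deltas": [
    [[0.1, -0.6, 0], [0, 0, 0]],
    [[0.1, -1, 0], [0, 0, 0]]
  ]
}}

```text
t: 2.4
tcp_pos: [553.0, -63.4, 195.3]
tool_rot: [-0.001, 0.993, 0.114, 0.0]
contact_force: [-0.9, -0.6, 0.6]
width: 0.752
grip_force: 0.0
```

Emit:
{"name": "arm_command", "arguments": {
  "deltas": [
    [[0.1, -0.6, 0], [0, 0, 0]],
    [[0.1, -1, 0], [0, 0, 0]]
  ]
}}

```text
t: 2.6
tcp_pos: [542.1, 15.6, 195.8]
tool_rot: [-0.001, 0.994, 0.114, 0.001]
contact_force: [-0.4, 0.9, 0.1]
width: 0.749
grip_force: 0.0
```

Emit:
{"name": "arm_command", "arguments": {
  "deltas": [
    [[0.1, -0.6, 0], [0, 0, 0]],
    [[0.1, -1, 0], [0, 0, 0]]
  ]
}}

```text
t: 2.8
tcp_pos: [531.9, 95.2, 196.0]
tool_rot: [-0.001, 0.994, 0.113, 0.001]
contact_force: [0.3, 0.4, 0.2]
width: 0.751
grip_force: 0.0
```

Emit:
{"name": "arm_command", "arguments": {
  "deltas": [
    [[0.1, -0.6, 0], [0, 0, 0]],
    [[0.1, -1, 0], [0, 0, 0]]
  ]
}}

```text
t: 3.0
tcp_pos: [521.8, 174.8, 196.0]
tool_rot: [-0.001, 0.994, 0.113, 0.001]
contact_force: [0.2, 0.1, -0.7]
width: 0.752
grip_force: 0.0
```

Emit:
{"name": "arm_command", "arguments": {
  "deltas": [
    [[0.1, -0.6, 0], [0, 0, 0]],
    [[0.1, -1, 0], [0, 0, 0]]
  ]
}}

```text
t: 3.2
tcp_pos: [511.7, 254.4, 195.9]
tool_rot: [-0.001, 0.994, 0.113, 0.001]
contact_force: [-0.1, -0.0, -0.1]
width: 0.75
grip_force: 0.0
```

```bash
python3 -c "
from h import *
plan(515.9,330.7,195,-14.3)"
```

```text
tcp [511.7 254.4 195.9] shift [ 0.265 -0.917  0.013] turn [-1.000e-03 -2.000e-03 -1.394e+00] t 3.2 w 0.75 F [-0.1 -0.  -0.1] grip 0.0
```

Emit:
{"name": "arm_command", "arguments": {
  "deltas": [
    [[0.13, -0.46, 0], [0, 0, -0.19]],
    [[0.265, -0.917, 0], [0, 0, -0.38]],
    [[0.265, -0.917, 0], [0, 0, -0.57]],
    [[0.265, -0.917, 0], [0, 0, -0.7]],
    [[0.265, -0.917, 0], [0, 0, -0.7]]
  ]
}}

```text
t: 3.7
tcp_pos: [516.6, 327.6, 195.3]
tool_rot: [-0.0, 0.926, 0.378, -0.0]
contact_force: [0.4, -0.2, -0.6]
width: 0.752
grip_force: 0.0
```

Emit:
{"name": "arm_command", "arguments": {
  "deltas": [
    [[0, 0, 0.2], [0, 0, -0.19]],
    [[0, 0, 0.4], [0, 0, -0.38]],
    [[0, 0, 0.6], [0, 0, -0.57]],
    [[0, 0, 0.75], [0, 0, -0.694]],
    [[0, 0, 0.75], [0, 0, -0.694]]
  ]
}}

```text
t: 4.2
tcp_pos: [515.9, 325.8, 133.6]
tool_rot: [-0.0, 0.791, 0.612, -0.002]
contact_force: [0.4, 0.7, 0.1]
width: 0.755
grip_force: 0.0
```

Run:
```python
from h import *
plan(515.9,330.7,47.5,-14.3)
o=observe(); print(np.degrees(0))
c=[]
for n in("top","side"):
    im,d=grab_frame(n); np.savez(f"{n}1.npz",im=im,d=d)
    p=proj(n,[o["tcp_pos"]])[0].astype(int); print(n,p)
    u,v=np.clip(p[0]-45,0,412),np.clip(p[1]-50,0,284); c.append(cv2.resize(im[v:v+110,u:u+100,::-1],(400,440),interpolation=cv2.INTER_CUBIC))
cv2.imwrite("pics/crop2.png",np.hstack(c))
```

```text
tcp [515.9 325.8 133.6] shift [ 0.062 -0.013  1.076] turn [-0.003  0.003 -0.006] t 4.2 w 0.755 F [0.4 0.7 0.1] grip 0.0
0.0
top [111 205]
side [180 267]
```

View pics/crop2.png

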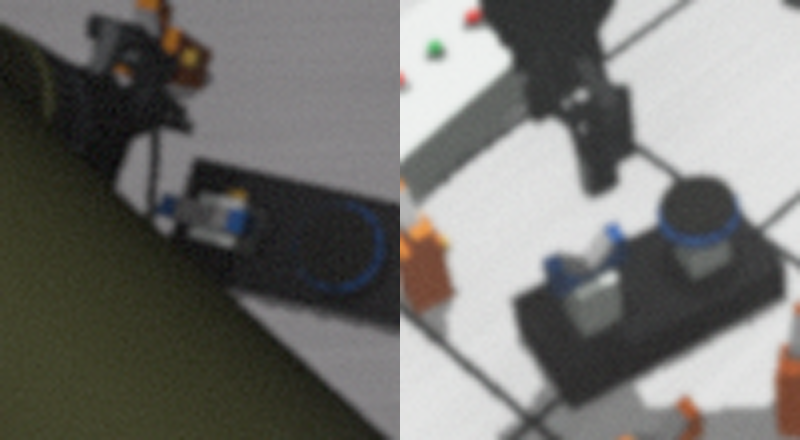

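The crop shows the open fingers above the blue vee head; the head is at crop (590,270) on the right and the near fingertip at (600,190). The fingers straddle the head along the button direction, and the orange copies are clear of them. I go down halfway, then check.

Emit:
{"name": "arm_command", "arguments": {
  "deltas": [
    [[0.06, -0.01, 0.25], [0, 0, -0.006]],
    [[0.06, -0.01, 0.45], [0, 0, -0.006]],
    [[0.06, -0.01, 0.45], [0, 0, -0.006]]
  ]
}}

```text
t: 4.6
tcp_pos: [515.8, 331.1, 97.6]
tool_rot: [0.0, 0.789, 0.614, -0.002]
contact_force: [0.1, -0.5, -0.2]
width: 0.751
grip_force: 0.0
```

Run:
```python
from h import *
plan(515.9,330.7,47.5,-14.3)
o=observe(); q=o["tool_rot"]; T=Ro.from_quat([q[1],q[2],q[3],q[0]])
for n in("top","side"):
    im,d=grab_frame(n); w=cloud(n,d).reshape(-1,3); c=im.reshape(-1,3).astype(int)
    p=T.inv().apply(w-o["tcp_pos"])
    for s in(-1,1):
        m=(abs(p[:,0])<25)&(s*p[:,1]>24)&(s*p[:,1]<56)&(p[:,2]>-45)&(p[:,2]<0)&(c.max(1)<110)
        if m.sum()>5: print(n,s,m.sum(),np.percentile(p[m],[3,50,97],axis=0).round(1).tolist())
```

```text
tcp [515.8 331.1  97.6] shift [-0.003  0.004  0.626] turn [-0.003  0.004  0.002] t 4.6 w 0.751 F [ 0.1 -0.5 -0.2] grip 0.0
```

Emit:
{"name": "arm_command", "arguments": {
  "deltas": [
    [[0, 0, 0.25], [0, 0, 0]],
    [[0, 0, 0.5], [0, 0, 0]],
    [[0, 0, 0.626], [0, 0, 0]],
    [[0, 0, 0.626], [0, 0, 0]]
  ]
}}

```text
t: 5.1
tcp_pos: [516.3, 331.7, 48.7]
tool_rot: [-0.0, 0.789, 0.615, -0.001]
contact_force: [-1.0, 0.4, -0.1]
width: 0.752
grip_force: 0.0
```

Run:
```python
from h import *
plan(515.9,330.7,47.5,-14.3)
c=[]
for n in("side","top"):
    im,d=grab_frame(n); p=proj(n,[515,330,60])[0].astype(int)
    u,v=np.clip(p[0]-45,0,412),np.clip(p[1]-50,0,284); c.append(cv2.resize(im[v:v+100,u:u+80,::-1],(400,500),interpolation=cv2.INTER_CUBIC))
cv2.imwrite("pics/crop3.png",np.hstack(c))
```

```text
tcp [516.3 331.7  48.7] shift [-0.014 -0.002  0.015] turn [-0.002  0.002  0.003] t 5.1 w 0.752 F [-1.   0.4 -0.1] grip 0.0
```

View pics/crop3.png

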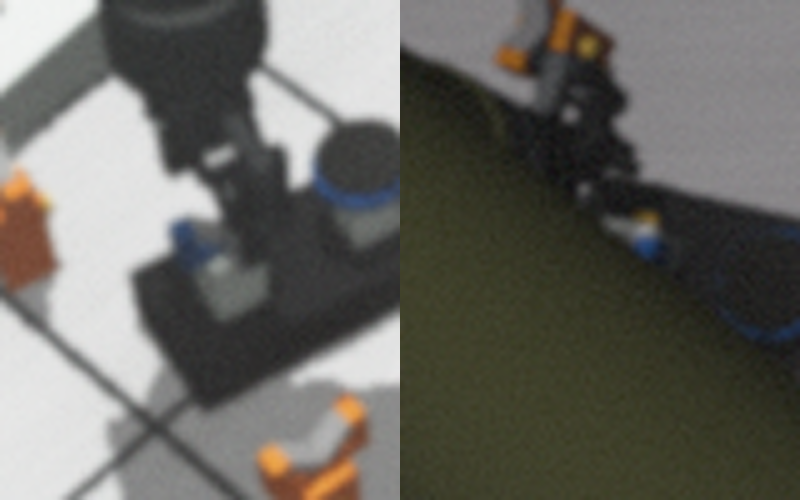

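The fingers straddle the shank: near fingertip at (255,260), shank at (230,285), and the button side towards the far finger. I close now.

Emit:
{"name": "arm_command", "arguments": {
  "deltas": [
    [[0, 0, 0.01], [0, 0, 0]],
    [[0, 0, 0.01], [0, 0, 0]],
    [[0, 0, 0.01], [0, 0, 0]],
    [[0, 0, 0.01], [0, 0, 0]],
    [[0, 0, 0.01], [0, 0, 0]]
  ],
  "jaw": 1.0,
  "force": 45
}}

```text
t: 5.7
tcp_pos: [516.8, 332.8, 49.2]
tool_rot: [-0.0, 0.789, 0.615, 0.0]
contact_force: [-0.1, -0.0, 3.4]
width: 0.135
grip_force: 43.9
```

Emit:
{"name": "arm_command", "arguments": {
  "deltas": [
    [[0, 0, 0], [0, 0, 0]],
    [[0, 0, 0], [0, 0, 0]],
    [[0, 0, 0], [0, 0, 0]]
  ]
}}

```text
t: 6.0
tcp_pos: [516.8, 332.8, 49.1]
tool_rot: [-0.0, 0.789, 0.615, 0.0]
contact_force: [-2.6, -0.5, 5.1]
width: 0.132
grip_force: 44.2
```

Run:
```python
from h import *
o=observe(); print(o["qpos"].round(3),o["torque"].round(2))
c=[]
for n in("side","top"):
    im,d=grab_frame(n); p=proj(n,[515,330,60])[0].astype(int); print(n,p)
    np.savez(f"{n}2.npz",im=im,d=d)
    u,v=np.clip(p[0]-40,0,412),np.clip(p[1]-50,0,284); c.append(cv2.resize(im[v:v+100,u:u+80,::-1],(400,500),interpolation=cv2.INTER_CUBIC))
cv2.imwrite("pics/crop4.png",np.clip(np.hstack(c).astype(float)*1.5,0,255))
```

```text
[ 0.113  0.533 -0.937  1.684  0.462  1.163 -1.193] [ 0.04  0.33 -0.01]
side [182 287]
top [121 210][ WARN:0@0.567] global loadsave.cpp:1063 imwrite_ Unsupported depth image for selected encoder is fallbacked to CV_8U.
```

View pics/crop4.png

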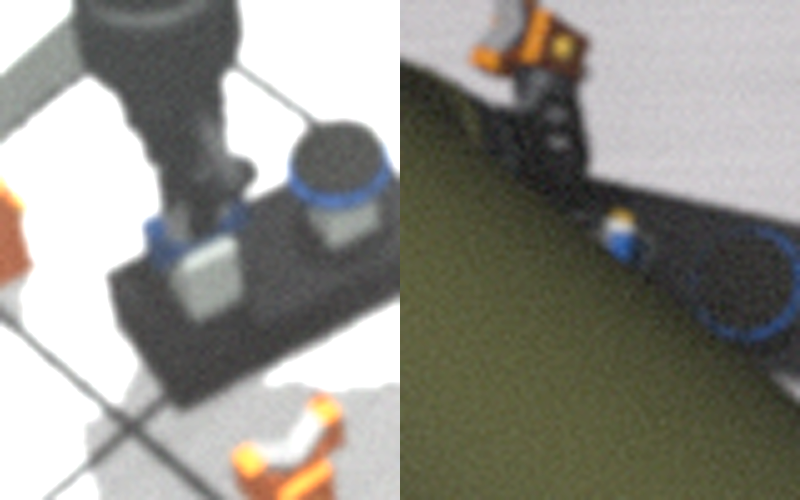

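The fingers have closed on the vee plate (side crop (205,200)), not the shank (205,280): the tips really stand higher than reported. I measure how much from the depth data.

Run:
```python
from h import *
o=observe(); q=o["tool_rot"]; T=Ro.from_quat([q[1],q[2],q[3],q[0]]); print(T.as_matrix().round(3).tolist())
for n in("side","top"):
    z=np.load(f"{n}2.npz"); w=cloud(n,z["d"]); im=z["im"].astype(int); p=T.inv().apply((w-o["tcp_pos"]).reshape(-1,3)).reshape(w.shape)
    if n=="side":
        for v in range(245,315,3):
            print(v,[f"{p[v,u,0]:.0f},{p[v,u,1]:.0f},{p[v,u,2]:.0f}|{im[v,u,0]},{im[v,u,2]}" for u in (172,176,180,184,188,192)])
```

```text
[[0.244, 0.97, 0.0], [0.97, -0.244, 0.0], [0.001, 0.0, -1.0]]
245 ['17,-34,-207|54,55', '9,-35,-204|53,53', '-0,-36,-198|56,57', '-9,-36,-193|55,52', '-22,-29,-179|60,60', '-116,163,48|216,217']
248 ['18,-33,-197|54,56', '10,-37,-196|48,50', '2,-38,-193|49,49', '-9,-35,-183|51,52', '-21,-30,-171|73,73', '-111,154,51|221,220']
251 ['19,-32,-188|54,55', '11,-36,-186|52,54', '2,-36,-180|55,54', '-8,-35,-174|49,50', '-95,147,47|153,154', '-105,142,48|155,156']
254 ['20,-33,-180|52,57', '12,-36,-177|49,49', '3,-36,-171|50,50', '-7,-34,-164|50,51', '-90,139,49|211,213', '-99,132,48|190,189']
257 ['21,-31,-168|54,55', '13,-36,-168|54,56', '5,-38,-164|52,53', '-6,-35,-155|51,53', '-85,130,51|202,203', '-95,125,52|221,221']
260 ['16,-15,-139|54,53', '11,-26,-147|50,53', '5,-37,-153|54,55', '-4,-38,-149|61,61', '-80,122,52|199,199', '-88,112,48|224,224']
263 ['18,-18,-134|50,51', '11,-23,-134|51,52', '8,-40,-148|59,59', '-1,-41,-143|83,84', '-74,110,49|202,203', '-83,103,49|225,225']
266 ['16,-8,-112|57,59', '11,-20,-120|48,49', '8,-38,-135|51,52', '2,-46,-139|83,83', '-69,100,49|185,185', '-7
[... 1270 characters left out ...]
,3,18|51,50', '20,-7,13|46,46', '11,-11,14|85,86', '1,-13,21|86,84', '-4,-25,11|49,47', '-15,-25,19|54,53']
302 ['32,-7,16|48,48', '23,-11,19|49,50', '16,-19,14|51,54', '7,-23,18|46,44', '-1,-30,15|45,47', '-9,-36,16|42,43']
305 ['36,-15,16|50,50', '28,-21,16|52,50', '19,-25,18|50,49', '11,-31,18|46,44', '3,-38,15|49,48', '-7,-38,24|43,42']
308 ['37,-15,27|52,52', '31,-27,18|49,46', '23,-33,18|49,46', '15,-39,18|50,47', '5,-40,25|45,42', '-6,-38,35|50,47']
311 ['38,-14,41|81,80', '35,-35,18|47,48', '26,-37,23|51,50', '17,-40,28|48,45', '5,-37,40|50,48', '-6,-36,50|73,71']
314 ['40,-15,51|129,127', '38,-40,23|51,48', '28,-39,32|44,43', '18,-38,41|52,49', '8,-41,47|98,98', '-1,-45,48|131,131']
```

Tip analysis: the tips rest on the shoulder (z 70) while the TCP reads 49, so real tips stand about 21 mm above the reported TCP. I open, go about 22 mm lower, and check with depth before closing.

Emit:
{"name": "arm_command", "arguments": {
  "deltas": [
    [[0, 0, 0], [0, 0, 0]],
    [[0, 0, 0], [0, 0, 0]],
    [[0, 0, 0], [0, 0, 0]]
  ],
  "jaw": 0.25
}}

```text
t: 6.4
tcp_pos: [516.7, 331.8, 48.0]
tool_rot: [0.0, 0.789, 0.615, -0.0]
contact_force: [-0.3, 0.1, 0.3]
width: 0.636
grip_force: 0.0
```

Run:
```python
from h import *
plan(515.9,330.7,27,-14.3)
o=observe(); q=o["tool_rot"]; T=Ro.from_quat([q[1],q[2],q[3],q[0]])
n="side"; im,d=grab_frame(n); w=cloud(n,d); im=im.astype(int); p=T.inv().apply((w-o["tcp_pos"]).reshape(-1,3)).reshape(w.shape)
for v in range(266,300,2):
    print(v,[f"{p[v,u,0]:.0f},{p[v,u,1]:.0f},{w[v,u,2]:.0f}|{im[v,u,0]}" for u in (180,183,186,189,192,195)])
z=np.load("side1.npz") # finger-free reference compare head position
for k,(i2,d2) in dict(before=(z["im"],z["d"]),now=(im,d)).items(): rect("side",i2,d2,(514,345),35,40,66,60,k)
```

```text
tcp [516.7 331.8  48. ] shift [-0.016 -0.007  0.263] turn [-0.     0.001  0.004] t 6.4 w 0.636 F [-0.3  0.1  0.3] grip 0.0
266 ['9,-39,186|85', '6,-49,194|98', '-0,-50,191|78', 'nan,nan,nan|125', '-12,-58,190|176', '-84,89,0|220']
268 ['-45,103,4|119', '-4,-22,153|76', '1,-52,187|71', '-3,-60,191|81', '-9,-64,191|76', '-80,83,-1|203']
270 ['5,-23,153|62', '-0,-29,156|53', '5,-61,191|60', '-2,-62,187|76', '-6,-67,189|57', '-75,72,6|194']
272 ['8,-31,156|51', '12,-59,187|61', '8,-66,191|51', '2,-68,188|63', '-6,-67,182|52', '-73,71,-1|188']
274 ['9,-31,149|62', '12,-55,176|91', '9,-66,184|50', '1,-64,177|55', '-6,-65,174|52', '-70,64,0|139']
276 ['12,-35,148|77', '12,-54,168|71', '9,-66,177|48', '-1,-58,163|48', '-7,-63,163|50', '-58,39,25|61']
278 ['12,-35,142|104', '12,-54,160|52', '9,-65,170|48', '1,-61,160|49', '-6,-61,155|47', '-51,25,36|56']
280 ['12,-33,132|102', '12,-50,149|51', '9,-62,160|48', '-1,-55,145|51', '-6,-60,147|54', '-48,19,35|54']
282 ['11,-27,118|89', '12,-48,139|61', '10,-61,152|46', '-0,-55,138|51', '-5,-60,140|52', '-45,14,35|53']
284 ['4,-7,84|84', '13,-50,135
[... 310 characters left out ...]
,63|87', '-12,-18,60|96', '-25,-6,38|57', '-33,-7,33|54']
292 ['10,-13,64|111', '3,-16,61|109', '-5,-15,54|102', '-13,-15,49|96', '-23,-9,34|49', '-30,-13,34|57']
294 ['12,-15,59|103', '4,-17,55|103', '-5,-12,43|103', '-12,-15,41|95', '-21,-14,33|52', '-26,-19,35|60']
296 ['12,-15,51|103', '5,-16,46|102', '-3,-15,39|103', '-12,-13,31|79', '-17,-20,34|55', '-24,-23,33|54']
298 ['12,-13,40|94', '4,-12,33|100', '-2,-15,32|83', '-8,-20,33|56', '-15,-23,31|51', '-21,-29,34|52']
side before 88 ctr [500.2 341. ] size [33.3 26.5] ang 54.4 mean [500.4 340.1] zmed 52.4 depth-mean [505.  336.9]
side now 81 ctr [500.1 342.5] size [32.2 25.6] ang 47.9 mean [499.7 341. ] zmed 51.9 depth-mean [504.8 337.4]
```

Emit:
{"name": "arm_command", "arguments": {
  "deltas": [
    [[-0.016, -0.007, 0.125], [0, 0, 0]],
    [[-0.016, -0.007, 0.25], [0, 0, 0]],
    [[-0.016, -0.007, 0.25], [0, 0, 0]]
  ],
  "jaw": 0.4
}}

```text
t: 6.75
tcp_pos: [514.7, 330.0, 26.2]
tool_rot: [-0.0, 0.789, 0.615, -0.002]
contact_force: [-0.7, 0.1, -0.2]
width: 0.593
grip_force: 0.0
```

```bash
cat >> h.py <<'E'
def tipcheck(n="side",vs=range(280,304,2),us=(180,183,186,189,192,195)):
    o=observe(); q=o["tool_rot"]; T=Ro.from_quat([q[1],q[2],q[3],q[0]])
    im,d=grab_frame(n); w=cloud(n,d); p=T.inv().apply((w-o["tcp_pos"]).reshape(-1,3)).reshape(w.shape)
    for v in vs: print(v,[f"{p[v,u,0]:.0f},{p[v,u,1]:.0f},{w[v,u,2]:.0f}|{im[v,u,0]}" for u in us])
    return im,d
E
python3 - <<'E'
from h import *
plan(515.9,330.7,27,-14.3)
tipcheck()
E
```

```text
tcp [514.7 330.   26.2] shift [ 0.013  0.013 -0.01 ] turn [-0.003  0.004  0.004] t 6.75 w 0.593 F [-0.7  0.1 -0.2] grip 0.0
280 ['15,-34,135|82', '7,-33,128|64', '13,-65,165|57', '7,-67,163|52', '-1,-66,156|57', '-10,-63,148|48']
282 ['3,2,81|88', '9,-34,122|59', '12,-61,153|49', '6,-64,152|48', '-2,-62,144|52', '-10,-61,138|54']
284 ['7,-6,84|82', '11,-37,119|54', '12,-60,145|48', '7,-64,145|45', '-2,-60,135|52', '-11,-58,127|49']
286 ['9,-11,84|70', '12,-37,114|54', '13,-59,137|50', '6,-61,135|46', '-3,-56,122|50', '-10,-58,119|51']
288 ['9,-7,71|109', '10,-32,99|84', '12,-56,127|49', '5,-56,120|48', '-3,-55,114|51', '-34,-1,34|55']
290 ['11,-12,71|140', '11,-32,93|91', '12,-53,115|53', '5,-53,110|49', '-23,-4,36|55', '-31,-5,33|58']
292 ['12,-12,63|113', '11,-29,81|90', '6,-35,83|57', '-2,-36,79|46', '-20,-9,36|52', '-28,-10,31|53']
294 ['14,-13,58|105', '12,-28,73|98', '7,-35,76|69', '0,-39,76|65', '-18,-13,35|48', '-25,-16,32|59']
296 ['15,-13,51|102', '8,-15,48|106', '-1,-13,39|97', '-8,-15,35|80', '-16,-17,32|46', '-22,-21,32|58']
298 ['16,-14,44|93', '8,-14,38|102', '0,-14,33|83', '-7,-16,30|56', '-11,-25,36|46', '-19,-26,32|52']
300 ['15,-10,31|74', '9,-14,31|79', '3,-18,31|48', '-3,-23,32|42', '-9,-29,34|52', '-14,-35,37|49']
302 ['18,-16,32|48', '13,-22,35|49', '6,-26,34|47', '1,-31,35|50', '-6,-34,33|46', '-13,-38,32|50']
```

Emit:
{"name": "arm_command", "arguments": {
  "deltas": [
    [[0.013, 0.013, 0.12], [0, 0, 0]],
    [[0.013, 0.013, 0.25], [0, 0, 0]],
    [[0.013, 0.013, 0.25], [0, 0, 0]]
  ]
}}

```text
t: 7.1
tcp_pos: [516.1, 331.1, 6.6]
tool_rot: [-0.0, 0.789, 0.615, -0.002]
contact_force: [-1.2, 0.7, -0.1]
width: 0.601
grip_force: 0.0
```

Run:
```python
from h import *
plan(515.9,330.7,6,-14.3)
tipcheck(vs=range(288,308,1))
```

```text
tcp [516.1 331.1   6.6] shift [-0.005 -0.002  0.007] turn [-0.003  0.003  0.004] t 7.1 w 0.601 F [-1.2  0.7 -0.1] grip 0.0
288 ['7,-8,72|97', '11,-38,106|54', '11,-58,128|48', '7,-65,131|47', '-1,-64,125|49', '-10,-60,114|50']
289 ['9,-11,72|129', '10,-35,98|55', '12,-58,124|49', '7,-64,126|45', '-2,-61,117|48', '-11,-57,107|49']
290 ['9,-10,66|136', '11,-36,96|58', '12,-59,122|48', '7,-63,122|47', '-6,-52,101|52', '-11,-58,103|53']
291 ['10,-13,67|128', '12,-39,96|60', '12,-57,116|47', '6,-61,115|49', '-5,-51,96|46', '-11,-56,98|48']
292 ['12,-16,67|109', '12,-36,89|69', '12,-55,109|49', '3,-51,99|51', '-4,-54,97|52', '-11,-55,92|52']
293 ['12,-15,62|103', '11,-33,81|80', '12,-55,107|46', '4,-54,99|50', '-2,-57,98|50', '-29,-12,29|59']
294 ['11,-11,53|101', '11,-31,75|87', '12,-54,101|59', '5,-55,96|48', '-19,-16,37|54', '-27,-15,30|56']
295 ['13,-16,56|104', '10,-27,66|85', '13,-56,100|56', '6,-56,95|52', '-19,-14,31|52', '-25,-20,32|56']
296 ['13,-14,51|106', '10,-28,63|87', '12,-52,91|52', '-1,-39,68|46', '-16,-19,34|48', '-22,-24,35|54']
297 ['14,-17,50|99', '10,-27,58|92', '7,-
[... 369 characters left out ...]
 ['16,-16,34|58', '9,-19,32|62', '3,-25,34|54', '-4,-26,30|47', '-9,-33,34|47', '-15,-37,34|45']
302 ['18,-20,35|49', '10,-21,31|50', '5,-27,34|50', '-2,-29,30|44', '-7,-36,34|48', '-14,-38,31|47']
303 ['19,-21,34|45', '12,-23,31|48', '6,-29,32|50', '0,-35,35|52', '-7,-35,29|47', '-14,-39,29|41']
304 ['19,-22,31|53', '13,-27,32|51', '8,-34,36|44', '1,-36,33|49', '-6,-38,30|41', '-13,-39,25|48']
305 ['22,-27,34|49', '15,-29,31|47', '10,-36,36|50', '2,-38,32|43', '-6,-36,23|47', '-14,-37,18|43']
306 ['22,-27,31|52', '17,-33,33|47', '10,-37,33|47', '2,-36,26|44', '-6,-36,19|45', '-12,-40,19|45']
307 ['24,-30,32|49', '18,-36,33|47', '12,-41,35|48', '2,-35,20|44', '-4,-39,20|45', '-13,-38,12|47']
```

Emit:
{"name": "arm_command", "arguments": {
  "deltas": [
    [[-0.005, 0, -0.025], [0, 0, 0]],
    [[-0.005, 0, -0.025], [0, 0, 0]]
  ]
}}

```text
t: 7.35
tcp_pos: [517.4, 332.0, 11.3]
tool_rot: [0.0, 0.789, 0.615, 0.001]
contact_force: [0.7, 0.0, 0.3]
width: 0.602
grip_force: 0.0
```

Emit:
{"name": "arm_command", "arguments": {
  "deltas": [
    [[0, 0, 0], [0, 0, 0]],
    [[0, 0, 0], [0, 0, 0]],
    [[0, 0, 0], [0, 0, 0]],
    [[0, 0, 0], [0, 0, 0]],
    [[0, 0, 0], [0, 0, 0]]
  ],
  "jaw": 1.0,
  "force": 40
}}

```text
t: 7.85
tcp_pos: [516.4, 332.3, 11.5]
tool_rot: [-0.0, 0.788, 0.615, -0.0]
contact_force: [-2.5, -0.0, 5.5]
width: 0.316
grip_force: 41.7
```

Run:
```python
from h import *
plan(515.9,330.7,6,-14.3)
print(observe()["torque"].round(2))
tipcheck(vs=range(284,302,1),us=(177,179,181,183,185,187,189))
```

```text
tcp [516.4 332.3  11.5] shift [-0.021 -0.001  0.069] turn [-0.001 -0.     0.005] t 7.85 w 0.316 F [-2.5 -0.   5.5] grip 41.7
[-0.16  0.63 -0.01]
284 ['11,-6,89|77', '11,-20,103|55', '8,-25,107|54', '2,-20,97|53', '12,-59,144|50', '9,-64,147|54', '4,-64,144|58']
285 ['12,-7,87|67', '12,-22,102|54', '8,-23,100|50', '12,-46,127|51', '13,-61,144|50', '10,-65,145|50', '4,-63,139|54']
286 ['12,-6,81|56', '12,-18,94|52', '9,-25,100|49', '13,-47,125|49', '13,-61,140|45', '10,-66,144|47', '4,-62,135|52']
287 ['12,-5,76|59', '13,-22,95|58', '10,-27,99|48', '12,-44,118|47', '12,-58,133|46', '9,-62,135|45', '1,-55,121|48']
288 ['13,-6,75|73', '13,-20,90|84', '10,-26,93|58', '11,-42,111|49', '12,-56,126|49', '8,-59,127|47', '1,-53,115|50']
289 ['14,-8,73|91', '11,-13,77|100', '11,-28,92|67', '12,-42,108|52', '12,-55,122|50', '6,-53,115|47', '-1,-46,103|52']
290 ['12,-2,61|98', '10,-10,68|103', '9,-20,78|79', '12,-41,103|55', '11,-53,115|47', '2,-43,98|53', '-2,-44,97|59']
291 ['14,-4,61|99', '13,-15,72|99', '8,-17,71|83', '12,-40,98|56', '10,-48,106|54', '4,-45,98|50', '-15,-12,48|69']
292 ['12,0
[... 436 characters left out ...]
-12,33|83']
296 ['13,5,31|68', '12,-8,45|96', '10,-17,53|97', '7,-22,55|85', '3,-26,57|76', '-7,-12,34|87', '-12,-14,33|82']
297 ['15,-1,35|63', '13,-10,43|88', '10,-14,45|100', '7,-21,51|95', '-1,-14,36|92', '-6,-14,33|87', '-10,-18,34|63']
298 ['17,-4,34|56', '13,-9,38|82', '10,-14,41|102', '5,-14,36|102', '-0,-14,33|95', '-4,-18,35|71', '-8,-22,36|58']
299 ['18,-6,34|48', '12,-4,26|70', '11,-14,37|99', '5,-13,32|93', '1,-17,33|75', '-2,-22,37|55', '-7,-22,33|47']
300 ['20,-10,36|46', '15,-12,34|63', '11,-15,35|83', '7,-17,34|77', '2,-19,32|60', '-1,-24,35|49', '-5,-27,36|49']
301 ['20,-10,32|48', '16,-13,32|55', '12,-16,32|69', '8,-18,31|54', '5,-24,35|48', '-0,-25,33|46', '-3,-31,37|46']
```

Emit:
{"name": "arm_command", "arguments": {
  "deltas": [
    [[-0.01, 0, 0.02], [0, 0, 0]],
    [[-0.02, 0, 0.035], [0, 0, 0]],
    [[-0.02, 0, 0.035], [0, 0, 0]],
    [[-0.02, 0, 0.035], [0, 0, 0]]
  ],
  "jaw": 0.42
}}

```text
t: 8.3
tcp_pos: [516.5, 329.8, 7.4]
tool_rot: [-0.0, 0.789, 0.615, -0.0]
contact_force: [-0.4, -0.0, 0.1]
width: 0.578
grip_force: 0.0
```

Emit:
{"name": "arm_command", "arguments": {
  "deltas": [
    [[0, 0, 0], [0, 0, 0]],
    [[0, 0, 0], [0, 0, 0]]
  ]
}}

```text
t: 8.5
tcp_pos: [516.7, 330.0, 7.7]
tool_rot: [-0.0, 0.789, 0.615, -0.0]
contact_force: [0.4, 0.1, 0.1]
width: 0.577
grip_force: 0.0
```

Run:
```python
from h import *
plan(515.9,330.7,8.5,-14.3)
tipcheck(vs=range(292,302,1),us=(181,183,185,187,189,191))
```

```text
tcp [516.7 330.    7.7] shift [ 0.006 -0.011 -0.01 ] turn [-0.     0.     0.004] t 8.5 w 0.577 F [0.4 0.1 0.1] grip 0.0
292 ['11,-18,67|108', '12,-33,85|78', '12,-48,101|61', '13,-61,116|49', '4,-53,101|46', '1,-57,102|49']
293 ['11,-18,63|103', '11,-31,78|82', '13,-48,97|65', '12,-58,107|50', '5,-54,98|47', '1,-57,98|49']
294 ['11,-16,57|103', '11,-30,72|86', '14,-50,97|68', '11,-56,101|47', '7,-57,99|52', '-6,-39,70|52']
295 ['12,-18,57|105', '11,-28,66|85', '6,-30,66|71', '11,-55,96|48', '-1,-37,67|50', '-6,-39,66|51']
296 ['12,-15,49|104', '11,-28,63|91', '7,-31,63|69', '5,-37,68|49', '-2,-35,61|44', '-6,-37,59|51']
297 ['12,-14,44|103', '12,-28,60|91', '7,-30,59|74', '6,-39,67|51', '0,-39,63|46', '-6,-36,54|49']
298 ['12,-15,41|102', '11,-25,51|94', '8,-31,55|76', '6,-39,63|52', '-0,-37,55|46', '-11,-22,31|47']
299 ['13,-15,37|98', '7,-14,31|92', '8,-30,50|67', '6,-37,57|51', '-5,-22,32|47', '-9,-27,35|44']
300 ['13,-14,32|87', '9,-19,35|70', '9,-31,48|63', '0,-22,31|50', '-4,-25,31|44', '-7,-30,35|44']
301 ['15,-18,33|67', '10,-19,31|52', '7,-25,35|55', '3,-27,35|51', '-2,-29,33|50', '-7,-30,31|46']
```

Emit:
{"name": "arm_command", "arguments": {
  "deltas": [
    [[0, 0, 0], [0, 0, 0]],
    [[0, 0, 0], [0, 0, 0]],
    [[0, 0, 0], [0, 0, 0]],
    [[0, 0, 0], [0, 0, 0]],
    [[0, 0, 0], [0, 0, 0]]
  ],
  "jaw": 1.0,
  "force": 50
}}

```text
t: 9.05
tcp_pos: [515.8, 330.6, 8.3]
tool_rot: [-0.0, 0.788, 0.615, -0.0]
contact_force: [-4.5, -0.1, 5.5]
width: 0.316
grip_force: 52.0
```

Run:
```python
from h import *
plan(515.9,330.7,8.5,-14.3)
tipcheck(vs=range(292,302,1),us=(179,181,183,185,187,189))
```

```text
tcp [515.8 330.6   8.3] shift [ 0.001  0.002 -0.002] turn [-0.001  0.     0.005] t 9.05 w 0.316 F [-4.5 -0.1  5.5] grip 52.0
292 ['14,-14,67|105', '11,-18,69|91', '13,-38,92|71', '12,-47,101|51', '6,-45,94|47', '-7,-26,65|50']
293 ['13,-8,55|101', '12,-19,67|90', '7,-21,66|68', '10,-42,91|47', '-1,-26,65|49', '-6,-27,62|50']
294 ['15,-13,59|100', '11,-17,60|89', '6,-17,57|75', '4,-25,63|54', '-2,-23,57|50', '-7,-24,54|58']
295 ['16,-15,57|93', '11,-15,54|91', '8,-20,57|76', '5,-26,62|56', '-1,-25,56|64', '-6,-26,53|65']
296 ['14,-9,45|96', '11,-14,49|102', '8,-20,53|86', '5,-26,58|65', '0,-26,53|73', '-9,-17,36|67']
297 ['14,-6,38|90', '11,-14,44|106', '9,-21,50|96', '5,-25,52|84', '-4,-15,34|75', '-9,-15,31|60']
298 ['14,-6,33|85', '12,-13,40|105', '7,-16,39|96', '1,-12,30|86', '-3,-16,32|67', '-7,-21,34|55']
299 ['14,-4,28|76', '12,-14,38|103', '7,-14,33|94', '2,-15,31|72', '-0,-23,37|56', '-5,-24,35|48']
300 ['17,-11,33|62', '13,-15,35|84', '9,-17,33|76', '4,-19,33|60', '-0,-21,31|50', '-4,-25,33|43']
301 ['nan,nan,nan|56', '13,-14,30|65', '10,-20,35|55', '6,-22,33|50', '2,-25,34|46', '-2,-29,34|45']
```

Pinched on the shank (width ≈ 27 mm, tip ≈ z 50, just above the button's centre). I lift and carry it towards the tube.

Emit:
{"name": "arm_command", "arguments": {
  "deltas": [
    [[0, 0, -0.15], [0, 0, 0]],
    [[0, 0, -0.35], [0, 0, 0]],
    [[0, 0, -0.6], [0, 0, 0]],
    [[0, 0, -0.6], [0, 0, 0]]
  ]
}}

```text
t: 9.5
tcp_pos: [518.8, 331.6, 59.3]
tool_rot: [0.001, 0.789, 0.615, 0.003]
contact_force: [0.3, 0.5, -3.1]
width: 0.318
grip_force: 50.9
```

Emit:
{"name": "arm_command", "arguments": {
  "deltas": [
    [[0, 0, -0.3], [0, 0, 0]],
    [[0, 0, -0.65], [0, 0, 0]],
    [[0, 0, -0.65], [0, 0, 0]]
  ]
}}

```text
t: 9.8
tcp_pos: [518.8, 331.8, 111.3]
tool_rot: [0.0, 0.789, 0.615, 0.003]
contact_force: [1.4, -0.5, -1.9]
width: 0.319
grip_force: 51.0
```

Emit:
{"name": "arm_command", "arguments": {
  "deltas": [
    [[-0.33, 0.19, 0], [0, 0, 0]],
    [[-0.66, 0.38, 0], [0, 0, 0]],
    [[-0.97, 0.565, 0], [0, 0, 0]]
  ]
}}

```text
t: 10.1
tcp_pos: [541.3, 242.0, 106.2]
tool_rot: [0.0, 0.789, 0.615, -0.001]
contact_force: [1.1, 0.1, -3.9]
width: 0.316
grip_force: 50.8
```

Emit:
{"name": "arm_command", "arguments": {
  "deltas": [
    [[-0.33, 0.19, 0], [0, 0, 0]],
    [[-0.66, 0.38, 0], [0, 0, 0]],
    [[-0.97, 0.565, 0], [0, 0, 0]]
  ]
}}

```text
t: 10.4
tcp_pos: [566.1, 155.3, 106.2]
tool_rot: [-0.0, 0.789, 0.615, -0.001]
contact_force: [0.7, -0.1, -3.7]
width: 0.315
grip_force: 50.8
```

Emit:
{"name": "arm_command", "arguments": {
  "deltas": [
    [[-0.33, 0.19, 0], [0, 0, 0]],
    [[-0.66, 0.38, 0], [0, 0, 0]],
    [[-0.97, 0.565, 0], [0, 0, 0]]
  ]
}}

```text
t: 10.7
tcp_pos: [590.9, 69.1, 106.2]
tool_rot: [-0.0, 0.789, 0.615, -0.001]
contact_force: [0.4, -0.3, -3.3]
width: 0.319
grip_force: 50.8
```

Emit:
{"name": "arm_command", "arguments": {
  "deltas": [
    [[-0.33, 0.19, 0], [0, 0, -0.18]],
    [[-0.66, 0.38, 0], [0, 0, -0.36]],
    [[-0.97, 0.565, 0], [0, 0, -0.54]],
    [[-0.97, 0.565, 0], [0, 0, -0.72]],
    [[-0.97, 0.565, 0], [0, 0, -0.78]]
  ]
}}

```text
t: 11.2
tcp_pos: [615.7, -17.3, 105.7]
tool_rot: [-0.001, 0.566, 0.824, -0.001]
contact_force: [-0.4, 0.8, -3.0]
width: 0.323
grip_force: 50.9
```

Run:
```python
from h import *
plan(615.2,-15.4,93,20.8)
c=[]
for n in("side","top"):
    im,d=grab_frame(n); np.savez(f"{n}3.npz",im=im,d=d); p=proj(n,[615,-15,110])[0].astype(int); print(n,p)
    u,v=np.clip(p[0]-40,0,412),np.clip(p[1]-50,0,284); c.append(cv2.resize(im[v:v+100,u:u+80,::-1],(400,500),interpolation=cv2.INTER_CUBIC))
cv2.imwrite("pics/crop5.png",cv2.convertScaleAbs(np.hstack(c),alpha=1.5))
```

```text
tcp [615.7 -17.3 105.7] shift [0.024 0.003 0.159] turn [-0.003 -0.001  0.005] t 11.2 w 0.323 F [-0.4  0.8 -3. ] grip 50.9
side [244 188]
top [259 162]
```

View pics/crop5.png

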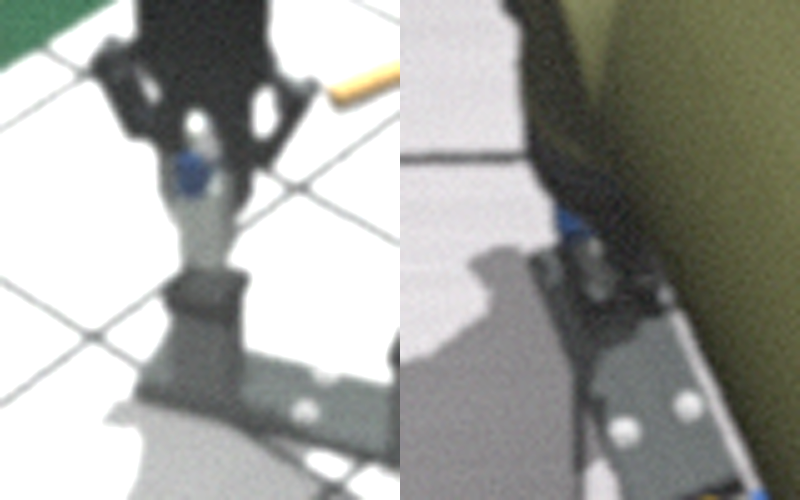

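The side crop shows the head hanging upright over the tube: shank foot at (205,265), rim centre at (207,285), with the blue plate between the fingers. I compare shank and bush in the same cloud.

Run:
```python
from h import *
a=np.radians(20.8); B=np.array([[np.cos(a),np.sin(a)],[-np.sin(a),np.cos(a)]])
n="side"; z=np.load("side3.npz"); z0=np.load("side0.npz")
w=cloud(n,z["d"]); w0=cloud(n,z0["d"]); im=z["im"].astype(int)
f=lambda w:np.concatenate([(w[...,:2]-[615.2,-15.4])@B.T,w[...,2:]],-1)
p=f(w); p0=f(w0)
def edges(p,zlo,zhi,lab,hw):
    m=(abs(p[...,0])<hw+12)&(abs(p[...,1])<hw+12)&(p[...,2]>zlo)&(p[...,2]<zhi); q=p[m]
    print(lab,m.sum(),"pct x",np.percentile(q[:,0],[2,10,50,90,98]).round(1),"y",np.percentile(q[:,1],[2,10,50,90,98]).round(1))
edges(p,112,128,"shank",14); edges(p,128,140,"shank hi",14); edges(p0,62,80,"bush",21)
# row/col profile: left/right mask edges per row (subpixel by brightness not used)
for lab,P,lo,hi,hw in(("shank",p,108,140,14),("bush",p0,60,84,21)):
    m=(abs(P[...,0])<hw+12)&(abs(P[...,1])<hw+12)&(P[...,2]>lo)&(P[...,2]<hi)
    for v in np.unique(np.nonzero(m)[0]):
        u=np.nonzero(m[v])[0]; print(lab,v,u.min(),u.max(),end="; ")
    print()
def model(h,zs):
    for zz in zs:
        c=[np.append(np.array([sx*h,sy*h])@B+[615.2,-15.4],zz) for sx in(-1,1) for sy in(-1,1)]; c=proj(n,c); print(zz,"u",c[:,0].min().round(1),c[:,0].max().round(1),"v",c[:,1].min().round(1),c[:,1].max().round(1))
o=observe(); print("foot model"); model(14,(107.5,125,140)); print("bush model"); model(21,(65,85))
m=(abs(p[...,0])<26)&(abs(p[...,1])<26)&(p[...,2]>88)&(p[...,2]<122)
for v in range(190,206): print(v,[f"{p[v,u,2]:.0f}|{im[v,u,0]}" for u in range(236,254,3)])
```

```text
shank 48 pct x [-14.6 -13.9  -4.4  10.7  12.9] y [-7.4 -0.9 12.1 14.1 15.4]
shank hi 36 pct x [-14.7 -13.7  -4.2  10.2  12.6] y [-2.6  6.3 12.1 14.7 15.7]
bush 95 pct x [-20.5 -17.8   1.7  16.5  20.3] y [-18.5 -16.6  -2.2  20.6  22.3]
shank 182 239 243; shank 183 239 250; shank 184 239 250; shank 185 239 250; shank 186 239 250; shank 187 239 250; shank 188 239 250; shank 189 239 249; shank 190 241 248; shank 191 243 247; shank 192 247 247; 
bush 189 241 241; bush 190 241 245; bush 191 240 244; bush 192 239 253; bush 193 239 253; bush 194 240 253; bush 195 239 253; bush 196 238 252; bush 197 236 252; bush 198 236 252; bush 199 236 252; bush 200 236 251; bush 201 237 250; bush 202 238 250; bush 203 240 249; bush 204 244 248; bush 205 246 248; bush 206 247 248; 
foot model
107.5 u 238.6 250.9 v 184.7 192.6
125 u 238.5 250.9 v 180.2 188.1
140 u 238.4 250.8 v 176.2 184.1
bush model
65 u 235.9 253.9 v 193.5 205.5
85 u 235.7 253.9 v 188.5 200.4
190 ['-0|212', '-0|173', '110|85', '117|99', '116|98', '1|182']
191 ['-5|209', '3|161', '81|76', '109|89', '106|85', '-3|143']
192 ['1|199', '84|129', '79|59', '83|76', '84|74', '85|95']
193 ['-5|180', '84|84', '73|62', '77|67', '79|66', '82|65']
194 ['-1|143', '84|60', '69|63', '70|68', '74|68', '87|61']
195 ['-0|106', '83|49', '65|65', '69|68', '73|64', '81|55']
196 ['0|92', '79|56', '61|62', '62|62', '66|63', '83|59']
197 ['82|110', '87|56', '59|60', '57|63', '61|59', '79|59']
198 ['80|133', '83|52', '83|57', '53|59', '58|55', '79|64']
199 ['82|148', '83|54', '84|48', '82|53', '83|50', '73|62']
200 ['73|173', '76|60', '80|51', '83|50', '81|50', '62|59']
201 ['3|188', '68|71', '74|57', '79|52', '80|49', '59|69']
202 ['2|190', '67|74', '69|66', '69|53', '77|51', '55|69']
203 ['-2|183', '66|74', '63|65', '70|61', '72|60', '50|67']
204 ['1|169', '53|70', '62|65', '63|63', '63|65', '51|70']
205 ['10|145', '53|68', '58|66', '60|62', '62|67', '44|70']
```

Emit:
{"name": "arm_command", "arguments": {
  "deltas": [
    [[0.012, 0, 0.1], [0, 0, 0]],
    [[0.012, 0, 0.18], [0, 0, 0]],
    [[0.012, 0, 0.26], [0, 0, 0]],
    [[0.012, 0, 0.26], [0, 0, 0]]
  ]
}}

```text
t: 11.7
tcp_pos: [614.9, -14.2, 85.4]
tool_rot: [-0.001, 0.566, 0.824, -0.001]
contact_force: [-0.3, -0.4, -3.6]
width: 0.315
grip_force: 50.9
```

Emit:
{"name": "arm_command", "arguments": {
  "deltas": [
    [[0, 0, 0.04], [0, 0, 0]],
    [[0, 0, 0.08], [0, 0, 0]],
    [[0, 0, 0.1], [0, 0, 0]]
  ]
}}

```text
t: 12.0
tcp_pos: [616.5, -14.7, 79.2]
tool_rot: [0.001, 0.567, 0.824, -0.0]
contact_force: [1.1, 0.1, -2.9]
width: 0.318
grip_force: 50.9
```

Emit:
{"name": "arm_command", "arguments": {
  "deltas": [
    [[0, 0, 0.05], [0, 0, 0]],
    [[0, 0, 0.1], [0, 0, 0]],
    [[0, 0, 0.15], [0, 0, 0]]
  ]
}}

```text
t: 12.3
tcp_pos: [616.2, -14.8, 66.7]
tool_rot: [0.0, 0.567, 0.824, -0.0]
contact_force: [0.9, -2.4, -1.7]
width: 0.317
grip_force: 51.0
```

Emit:
{"name": "arm_command", "arguments": {
  "deltas": [
    [[0, 0, 0.05], [0, 0, 0]],
    [[0, 0, 0.1], [0, 0, 0]],
    [[0, 0, 0.1], [0, 0, 0]]
  ]
}}

```text
t: 12.6
tcp_pos: [616.0, -14.8, 58.2]
tool_rot: [0.0, 0.567, 0.824, -0.0]
contact_force: [3.1, -2.6, -4.9]
width: 0.314
grip_force: 50.7
```

Emit:
{"name": "arm_command", "arguments": {
  "deltas": [
    [[0, 0, 0.05], [0, 0, 0]],
    [[0, 0, 0.1], [0, 0, 0]],
    [[0, 0, 0.1], [0, 0, 0]]
  ]
}}

```text
t: 12.9
tcp_pos: [616.1, -14.8, 50.5]
tool_rot: [0.0, 0.567, 0.824, -0.0]
contact_force: [3.9, -4.1, -4.8]
width: 0.317
grip_force: 50.7
```

Emit:
{"name": "arm_command", "arguments": {
  "deltas": [
    [[0, 0, 0.03], [0, 0, 0]],
    [[0, 0, 0.05], [0, 0, 0]],
    [[0, 0, 0.05], [0, 0, 0]]
  ]
}}

```text
t: 13.2
tcp_pos: [616.4, -14.8, 49.1]
tool_rot: [0.001, 0.567, 0.824, -0.001]
contact_force: [-3.0, -5.4, 10.4]
width: 0.321
grip_force: 58.7
```

Run:
```python
from h import *
plan(615.2,-15.4,45,20.8)
im,d=tipcheck(vs=range(178,200,1),us=(236,239,242,245,248,251,254))
np.savez("side4.npz",im=im,d=d)
cv2.imwrite("pics/crop6.png",cv2.convertScaleAbs(cv2.resize(im[160:215,215:275,::-1],(600,550),interpolation=cv2.INTER_CUBIC),alpha=1.6))
```

```text
tcp [616.4 -14.8  49.1] shift [-0.002 -0.016  0.052] turn [-0.     0.003  0.003] t 13.2 w 0.321 F [-3.  -5.4 10.4] grip 58.7
178 ['18,18,157|48', '9,12,152|44', '-141,64,22|54', '-17,4,134|81', '15,-18,164|43', '-0,-21,153|48', '-184,38,-3|156']
179 ['17,19,152|47', '-5,18,135|49', '-144,66,15|72', '-9,1,137|98', '15,-18,160|45', '2,-22,152|47', '-172,33,3|132']
180 ['12,21,144|41', '-3,17,133|49', '-144,66,11|88', '-11,2,131|107', '17,-19,159|43', '8,-24,153|46', '-172,34,-2|97']
181 ['14,20,141|45', '-2,17,130|48', '-148,67,3|104', '-8,1,130|111', '16,-18,154|45', '6,-24,148|44', '-12,-26,135|66']
182 ['13,21,137|52', '4,15,132|52', '-146,67,0|105', '-6,-0,128|114', '19,-19,153|54', '6,-23,144|42', '-3,-29,139|50']
183 ['12,21,133|57', '-2,17,122|57', '-141,65,1|103', '-7,0,124|117', '12,-16,143|53', '10,-25,144|43', '4,-32,141|44']
184 ['12,21,129|71', '4,15,124|53', '2,6,125|89', '-3,-1,123|111', '14,-17,141|54', '12,-26,142|42', '8,-34,141|47']
185 ['13,21,126|79', '21,8,136|56', '20,-1,137|70', '-2,-1,120|88', '9,-15,133|56', '9,-24,135|46', '7,-33,136|49']
186 ['6,24,115|84', 
[... 892 characters left out ...]
,104|51', '-113,12,-5|159']
194 ['-81,62,1|141', '17,11,97|92', '17,1,100|91', '16,-8,102|99', '8,-14,97|81', '5,-23,97|54', '-103,8,-0|166']
195 ['-77,61,1|108', '15,11,92|84', '12,3,91|101', '14,-7,96|98', '10,-15,95|78', '7,-24,96|49', '-99,6,-1|178']
196 ['-76,60,-3|92', '10,14,83|76', '15,2,90|91', '14,-7,92|95', '10,-15,91|76', '-5,-19,80|59', '-93,4,1|195']
197 ['18,20,84|112', '17,11,85|64', '13,3,84|80', '18,-9,92|90', '9,-15,86|76', '-2,-20,79|62', '-90,3,-1|205']
198 ['22,18,83|133', '21,9,85|54', '14,2,82|64', '17,-8,87|77', '3,-13,77|67', '-2,-20,75|63', '-83,1,1|208']
199 ['22,18,79|151', '22,9,82|59', '18,1,81|52', '14,-7,80|59', '18,-18,87|54', '-1,-21,72|63', '-85,1,-5|209']
```

View pics/crop6.png

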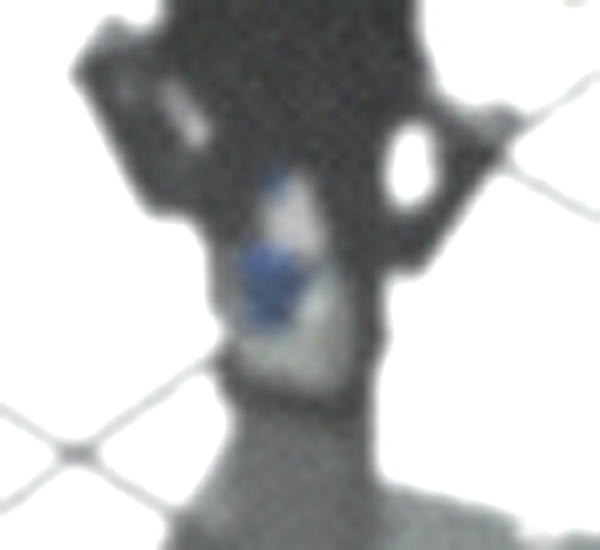

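The crop shows the head caught on the rim, with its shoulder about 26 mm above it; the fingertips end around z 93, barely over the top of the button, so it isn't fully pressed. I re-pinch about 3.5 mm lower right here; the bore holds the head upright.

Emit:
{"name": "arm_command", "arguments": {
  "deltas": [
    [[0, 0, 0], [0, 0, 0]],
    [[0, 0, 0], [0, 0, 0]],
    [[0, 0, 0], [0, 0, 0]]
  ],
  "jaw": 0.45
}}

```text
t: 13.55
tcp_pos: [615.5, -12.6, 46.9]
tool_rot: [-0.001, 0.566, 0.824, 0.0]
contact_force: [-0.0, -1.0, 0.3]
width: 0.549
grip_force: 0.0
```

Run:
```python
from h import *
plan(615.2,-15.4,45.5,20.8)
im,d=tipcheck(vs=range(186,199,1),us=(242,244,246,248,250,252,254))
```

```text
tcp [615.5 -12.6  46.9] shift [-0.032 -0.016  0.017] turn [-0.    -0.002  0.006] t 13.55 w 0.549 F [-0.  -1.   0.3] grip 0.0
186 ['25,-4,140|56', '19,-7,136|61', '9,-10,129|78', '-12,-8,112|92', '10,-22,133|81', '11,-29,136|47', '10,-35,137|42']
187 ['25,-4,136|51', '21,-8,135|53', '4,-8,121|69', '-9,-9,111|107', '-11,-14,111|98', '10,-29,131|49', '11,-35,134|44']
188 ['23,-3,131|48', '22,-9,131|45', '9,-10,122|70', '-8,-9,108|123', '-6,-16,111|102', '15,-31,132|57', '11,-35,130|42']
189 ['20,-1,124|49', '22,-8,127|47', '7,-9,116|83', '-1,-12,110|132', '11,-23,123|101', '8,-28,123|62', '10,-35,126|43']
190 ['25,-4,125|49', '22,-9,124|52', '5,-8,110|100', '4,-14,111|127', '11,-23,120|87', '8,-28,119|65', '8,-34,120|51']
191 ['25,-3,121|49', '18,-7,117|55', '9,-9,110|112', '2,-13,105|121', '10,-23,115|78', '8,-28,115|75', '5,-33,114|45']
192 ['26,-4,119|58', '23,-9,117|58', '11,-10,108|106', '9,-16,108|105', '12,-23,113|75', '12,-29,114|76', '5,-33,110|48']
193 ['26,-4,114|69', '22,-8,112|76', '10,-10,104|101', '7,-15,103|93', '11,-23,108|78', '8,-28,107|68', '6,-34,107|56']
194 ['13,2,98|89', '13,-5,100|88', '12,-10,101|98', '9,-16,100|87', '9,-22,102|69', '13,-30,107|69', '9,-34,106|66']
195 ['14,1,95|96', '12,-4,95|96', '11,-10,96|96', '7,-15,94|85', '12,-23,101|67', '16,-31,107|73', '7,-34,100|88']
196 ['11,2,89|89', '12,-4,92|94', '13,-11,95|98', '7,-15,91|86', '10,-22,95|68', '12,-29,99|81', '9,-34,98|126']
197 ['14,1,87|81', '12,-4,87|87', '12,-10,89|90', '6,-14,85|73', '11,-23,92|58', '8,-28,91|97', '6,-33,91|168']
198 ['15,1,85|63', '12,-4,84|67', '14,-11,87|77', '14,-17,89|68', '8,-21,85|51', '13,-30,92|108', '-86,0,1|195']
```

Emit:
{"name": "arm_command", "arguments": {
  "deltas": [
    [[-0.025, 0, 0.017], [0, 0, 0]],
    [[-0.025, 0, 0.017], [0, 0, 0]],
    [[-0.025, 0, 0.017], [0, 0, 0]]
  ]
}}

```text
t: 13.9
tcp_pos: [616.5, -16.1, 45.4]
tool_rot: [-0.0, 0.567, 0.824, -0.0]
contact_force: [-0.5, 0.5, 0.3]
width: 0.553
grip_force: 0.0
```

Emit:
{"name": "arm_command", "arguments": {
  "deltas": [
    [[0, 0, 0], [0, 0, 0]],
    [[0, 0, 0], [0, 0, 0]],
    [[0, 0, 0], [0, 0, 0]],
    [[0, 0, 0], [0, 0, 0]]
  ],
  "jaw": 1.0,
  "force": 60
}}

```text
t: 14.3
tcp_pos: [615.6, -16.5, 47.2]
tool_rot: [-0.0, 0.567, 0.824, -0.001]
contact_force: [-8.8, -1.4, 11.8]
width: 0.374
grip_force: 72.4
```

Run:
```python
from h import *
plan(615.2,-15.4,45.5,20.8)
print(observe()["torque"].round(2))
im,d=tipcheck(vs=range(188,202,1),us=(234,236,238,240,243,246,249,251,253,255))
```

```text
tcp [615.6 -16.5  47.2] shift [0.014 0.001 0.021] turn [-0.004  0.001  0.003] t 14.3 w 0.374 F [-8.8 -1.4 11.8] grip 72.4
[-0.28  1.44 -0.01]
188 ['-107,82,-0|196', '7,26,107|87', '11,17,113|63', '29,3,131|48', '28,-5,133|48', '9,-7,119|66', '6,-16,119|85', '12,-24,126|55', '5,-28,121|50', '-130,16,1|111']
189 ['-108,82,-5|195', '4,27,101|87', '14,16,112|65', '28,4,127|52', '28,-5,129|45', '13,-9,118|82', '12,-18,120|92', '7,-22,117|61', '5,-27,117|51', '-128,16,-1|140']
190 ['-101,79,-3|196', '7,26,99|96', '8,19,103|64', '33,2,127|51', '25,-4,122|47', '6,-6,108|101', '10,-17,114|89', '6,-22,112|61', '9,-29,118|54', '-124,14,-2|145']
191 ['-100,79,-6|198', '8,25,97|120', '5,20,96|72', '28,4,119|60', '29,-6,123|52', '9,-7,107|108', '7,-16,108|86', '3,-20,106|64', '7,-28,111|49', '-116,11,1|156']
192 ['-87,73,2|204', '11,24,95|145', '9,18,96|79', '28,4,115|65', '33,-7,122|59', '14,-9,108|110', '13,-18,109|81', '8,-22,107|65', '6,-28,107|64', '-112,10,0|168']
193 ['-88,74,-4|205', '-89,67,-3|160', '12,17,94|81', '32,2,115|74', '31,-6,116|72', '15,-9,105|101', '12,-18,105|78', '7,-22,102
[... 621 characters left out ...]
17,87|65', '5,-21,84|68', '-86,7,1|170', '-87,1,1|214']
198 ['-67,66,-6|181', '21,20,81|136', '22,14,84|55', '19,9,83|57', '17,-0,84|67', '14,-9,84|78', '10,-16,83|60', '6,-21,81|60', '-86,7,-4|178', '-85,-0,-1|216']
199 ['-59,62,-2|202', '18,22,74|151', '21,14,79|64', '23,7,83|51', '20,-1,83|52', '21,-11,87|61', '15,-19,84|46', '1,-19,72|62', '-78,4,-0|178', '-76,-4,4|214']
200 ['-48,58,4|209', '20,21,71|174', '19,15,73|84', '24,7,80|52', '25,-3,84|53', '21,-11,82|47', '15,-18,80|50', '-5,-17,63|66', '-72,2,1|179', '-75,-4,1|214']
201 ['-50,59,-2|210', '-46,50,4|188', '19,15,69|102', '18,9,70|65', '24,-3,79|56', '20,-11,78|49', '22,-21,83|48', '-4,-17,60|68', '-67,-0,1|181', '-71,-6,0|215']
```

Emit:
{"name": "arm_command", "arguments": {
  "deltas": [
    [[0, 0, -0.02], [0, 0, 0]],
    [[0, 0, -0.02], [0, 0, 0]],
    [[0, 0, -0.02], [0, 0, 0]]
  ]
}}

```text
t: 14.65
tcp_pos: [615.6, -16.5, 47.3]
tool_rot: [-0.001, 0.567, 0.824, -0.001]
contact_force: [-4.9, -1.8, 4.4]
width: 0.368
grip_force: 71.3
```

Emit:
{"name": "arm_command", "arguments": {
  "deltas": [
    [[0, 0, -0.02], [0, 0, 0]],
    [[0, 0, -0.02], [0, 0, 0]],
    [[0, 0, -0.02], [0, 0, 0]]
  ]
}}

```text
t: 14.95
tcp_pos: [615.5, -16.5, 47.4]
tool_rot: [-0.001, 0.567, 0.824, -0.001]
contact_force: [-2.0, -1.0, -9.4]
width: 0.362
grip_force: 66.9
```

The fingertips' inner edges turn out to reach the rim: they wedged into the lead-in. So tip ≈ TCP + 36, and the first pinch was about 5 mm too low, not too high. I open, raise 8 mm and re-pinch.

Emit:
{"name": "arm_command", "arguments": {
  "deltas": [
    [[0, 0, 0], [0, 0, 0]],
    [[0, 0, 0], [0, 0, 0]],
    [[0, 0, -0.03], [0, 0, 0]],
    [[0, 0, -0.06], [0, 0, 0]],
    [[0, 0, -0.06], [0, 0, 0]]
  ],
  "jaw": 0.45
}}

```text
t: 15.45
tcp_pos: [617.6, -15.8, 54.8]
tool_rot: [0.001, 0.566, 0.824, 0.001]
contact_force: [0.2, 0.6, -0.0]
width: 0.546
grip_force: 0.0
```

Run:
```python
from h import *
plan(615.2,-15.4,55.5,20.8)
im,d=tipcheck(vs=range(182,202,1),us=(240,242,244,246,248))
```

```text
tcp [617.6 -15.8  54.8] shift [ 0.016 -0.026 -0.009] turn [0.002 0.001 0.004] t 15.45 w 0.546 F [ 0.2  0.6 -0. ] grip 0.0
182 ['-143,72,0|127', '-150,68,-4|118', '-3,2,129|119', '-6,-3,128|121', '-6,-10,130|93']
183 ['-137,70,1|136', '-143,65,-3|118', '-2,1,126|119', '-5,-4,125|119', '-10,-8,122|89']
184 ['-133,68,-0|139', '-135,62,0|105', '1,0,124|106', '-4,-4,122|112', '-9,-8,119|83']
185 ['-124,65,4|128', '18,-0,135|77', '0,1,120|86', '4,-7,125|97', '-5,-10,119|81']
186 ['24,4,134|113', '26,-3,138|59', '22,-8,136|61', '11,-10,127|79', '-6,-10,114|91']
187 ['30,1,136|103', '32,-6,139|49', '25,-9,135|56', '8,-9,121|67', '-5,-10,111|107']
188 ['24,4,126|108', '30,-5,134|48', '24,-9,130|47', '6,-8,116|66', '-2,-11,111|123']
189 ['28,2,126|103', '31,-5,131|50', '24,-9,126|50', '14,-11,119|85', '4,-13,112|130']
190 ['31,1,125|97', '30,-5,126|50', '25,-9,124|49', '9,-9,110|100', '5,-14,108|128']
191 ['29,2,119|94', '28,-4,121|51', '23,-8,118|56', '13,-10,110|111', '12,-16,111|119']
192 ['27,3,114|80', '29,-4,118|54', '27,-10,117|65', '16,-12,110|105', '8,-15,104|102']
193 ['30,1,113|83', '30,-5,115|76', '23,-8,110|77', '17,-12,106|99', '13,-17,104|94']
194 ['17,7,97|81', '15,2,96|89', '20,-7,103|89', '15,-11,101|98', '13,-17,101|89']
195 ['17,7,93|84', '17,1,95|95', '12,-4,92|96', '14,-11,95|100', '11,-16,95|88']
196 ['17,7,89|81', '19,-0,93|91', '17,-5,92|93', '13,-10,91|97', '14,-17,93|85']
197 ['16,8,84|68', '17,1,87|76', '13,-4,85|89', '15,-11,89|88', '9,-15,85|81']
198 ['22,5,86|56', '15,2,81|64', '16,-5,84|66', '14,-11,84|77', '16,-18,88|69']
199 ['21,6,81|46', '20,-0,82|51', '18,-6,82|57', '20,-13,86|62', '16,-18,84|57']
200 ['24,5,80|51', '25,-2,83|51', '21,-7,80|50', '24,-15,86|50', '18,-18,82|46']
201 ['21,6,73|61', '23,-1,76|55', '21,-7,76|52', '23,-14,81|48', '22,-20,82|51']
```

Emit:
{"name": "arm_command", "arguments": {
  "deltas": [
    [[0.01, -0.02, -0.01], [0, 0, 0]],
    [[0.01, -0.02, -0.01], [0, 0, 0]]
  ]
}}

```text
t: 15.7
tcp_pos: [614.7, -15.8, 54.5]
tool_rot: [-0.0, 0.567, 0.824, -0.0]
contact_force: [0.1, 0.1, 0.2]
width: 0.548
grip_force: 0.0
```

Emit:
{"name": "arm_command", "arguments": {
  "deltas": [
    [[0, 0, 0], [0, 0, 0]],
    [[0, 0, 0], [0, 0, 0]],
    [[0, 0, 0], [0, 0, 0]],
    [[0, 0, 0], [0, 0, 0]],
    [[0, 0, 0], [0, 0, 0]]
  ],
  "jaw": 1.0,
  "force": 50
}}

```text
t: 16.2
tcp_pos: [614.5, -16.1, 53.9]
tool_rot: [-0.0, 0.567, 0.824, -0.0]
contact_force: [0.4, -1.3, -3.6]
width: 0.315
grip_force: 53.6
```

Flush (width 0.315), and the head's weight is now on the gripper. Press down until the tips near the rim.

Emit:
{"name": "arm_command", "arguments": {
  "deltas": [
    [[0, 0, 0.02], [0, 0, 0]],
    [[0, 0, 0.04], [0, 0, 0]],
    [[0, 0, 0.055], [0, 0, 0]],
    [[0, 0, 0.055], [0, 0, 0]]
  ]
}}

```text
t: 16.6
tcp_pos: [614.8, -16.1, 49.8]
tool_rot: [-0.0, 0.567, 0.824, -0.0]
contact_force: [0.7, -1.7, -3.5]
width: 0.317
grip_force: 53.5
```

Emit:
{"name": "arm_command", "arguments": {
  "deltas": [
    [[0, 0, 0.015], [0, 0, 0]],
    [[0, 0, 0.02], [0, 0, 0]],
    [[0, 0, 0.02], [0, 0, 0]]
  ]
}}

```text
t: 16.9
tcp_pos: [614.9, -16.0, 49.3]
tool_rot: [0.0, 0.567, 0.824, -0.0]
contact_force: [-3.7, -1.3, 6.1]
width: 0.312
grip_force: 58.6
```

Emit:
{"name": "arm_command", "arguments": {
  "deltas": [
    [[0, 0, 0], [0, 0, 0]],
    [[0, 0, 0], [0, 0, 0]],
    [[0, 0, 0], [0, 0, 0]]
  ],
  "jaw": 0.5
}}

```text
t: 17.2
tcp_pos: [615.1, -15.4, 48.4]
tool_rot: [0.0, 0.566, 0.824, 0.0]
contact_force: [0.6, 0.5, -0.5]
width: 0.496
grip_force: 0.0
```

Emit:
{"name": "arm_command", "arguments": {
  "deltas": [
    [[0, 0, -0.15], [0, 0, 0]],
    [[0, 0, -0.32], [0, 0, 0]],
    [[0, 0, -0.32], [0, 0, 0]]
  ]
}}

```text
t: 17.5
tcp_pos: [616.9, -15.4, 77.0]
tool_rot: [0.002, 0.566, 0.824, 0.001]
contact_force: [1.0, 1.3, 0.6]
width: 0.502
grip_force: 0.0
```

Run:
```python
from h import *
plan(615.2,-15.4,76.5,20.8)
im,d=tipcheck(vs=range(184,202,1),us=(236,238,240,242,244,246,248))
```

```text
tcp [616.9 -15.4  77. ] shift [ 0.007 -0.02   0.007] turn [0.006 0.002 0.004] t 17.5 w 0.502 F [1.  1.3 0.6] grip 0.0
184 ['9,22,126|83', '-133,76,-2|150', '-133,68,0|172', '-139,63,-2|155', '-6,4,119|129', '-6,-3,121|118', '-8,-9,121|94']
185 ['9,23,121|119', '-127,73,-1|181', '-131,67,-2|184', '-136,63,-5|158', '-5,3,116|125', '0,-5,122|113', '-9,-8,116|89']
186 ['11,22,119|169', '-123,72,-1|199', '-123,65,1|165', '-129,60,-2|120', '1,1,118|105', '-2,-5,117|108', '-4,-10,117|91']
187 ['-118,77,-3|203', '-119,70,-2|202', '23,4,130|140', '22,-1,131|76', '21,-7,132|74', '1,-5,115|86', '-8,-9,109|93']
188 ['-108,73,2|213', '-112,67,0|202', '26,3,129|116', '25,-3,130|56', '26,-9,133|56', '14,-11,123|73', '-7,-9,106|107']
189 ['-103,71,2|214', '-110,66,-2|202', '30,2,129|115', '27,-3,128|47', '23,-8,127|50', '14,-11,119|68', '-4,-10,105|118']
190 ['-103,71,-3|213', '-100,62,3|203', '29,2,124|117', '26,-3,123|51', '23,-8,122|47', '11,-9,113|77', '-2,-11,103|128']
191 ['-94,67,2|211', '-95,60,3|193', '24,4,116|104', '32,-5,125|50', '26,-9,121|50', '8,-8,107|92', '3,-13,104|129']
192 ['-99,
[... 431 characters left out ...]
,-11,97|98', '13,-16,98|89']
196 ['-73,59,-1|91', '7,18,78|56', '17,7,90|79', '14,2,89|91', '15,-4,91|92', '15,-11,93|96', '11,-16,91|82']
197 ['19,20,83|110', '18,14,85|49', '16,8,85|68', '15,2,85|79', '16,-5,88|85', '18,-12,92|92', '12,-16,89|76']
198 ['22,18,82|132', '22,12,85|56', '15,8,80|54', '19,0,85|61', '17,-5,86|76', '14,-10,85|80', '13,-16,86|70']
199 ['20,19,77|152', '17,14,75|66', '21,6,81|51', '21,-0,83|55', '20,-6,84|58', '18,-12,85|62', '12,-16,81|59']
200 ['19,20,71|173', 'nan,nan,nan|86', '22,6,78|54', '17,1,76|50', '16,-4,76|51', '24,-14,86|52', '16,-17,80|49']
201 ['-53,50,-2|189', '19,14,69|101', '24,5,76|59', '25,-2,79|59', '23,-8,80|56', '24,-14,82|50', '23,-20,83|48']
```

Emit:
{"name": "arm_command", "arguments": {
  "deltas": [
    [[0, -0.02, 0], [0, 0, 0]],
    [[0, -0.02, 0], [0, 0, 0]],
    [[0, -0.02, 0], [0, 0, 0]],
    [[0, -0.02, 0], [0, 0, 0]],
    [[0, -0.02, 0], [0, 0, 0]]
  ],
  "jaw": 1.0,
  "force": 50
}}

```text
t: 18.05
tcp_pos: [613.6, -16.4, 73.9]
tool_rot: [0.0, 0.567, 0.824, 0.0]
contact_force: [1.6, -0.2, 0.0]
width: 0.143
grip_force: 51.5
```

Emit:
{"name": "arm_command", "arguments": {
  "deltas": [
    [[0, 0, 0.03], [0, 0, 0]],
    [[0, 0, 0.06], [0, 0, 0]],
    [[0, 0, 0.08], [0, 0, 0]]
  ]
}}

```text
t: 18.35
tcp_pos: [613.8, -16.5, 68.4]
tool_rot: [0.0, 0.567, 0.824, 0.0]
contact_force: [-0.1, -1.1, 6.1]
width: 0.147
grip_force: 52.2
```

Emit:
{"name": "arm_command", "arguments": {
  "deltas": [
    [[0, 0, 0.04], [0, 0, 0]],
    [[0, 0, 0.08], [0, 0, 0]],
    [[0, 0, 0.1], [0, 0, 0]]
  ]
}}

```text
t: 18.65
tcp_pos: [614.0, -16.5, 60.4]
tool_rot: [0.001, 0.567, 0.824, 0.0]
contact_force: [0.6, -0.2, 5.7]
width: 0.146
grip_force: 52.3
```

Emit:
{"name": "arm_command", "arguments": {
  "deltas": [
    [[0, 0, 0.03], [0, 0, 0]],
    [[0, 0, 0.06], [0, 0, 0]],
    [[0, 0, 0.07], [0, 0, 0]]
  ]
}}

```text
t: 18.95
tcp_pos: [614.1, -16.5, 54.0]
tool_rot: [0.001, 0.567, 0.824, 0.0]
contact_force: [3.5, -0.2, 0.9]
width: 0.146
grip_force: 51.8
```

Emit:
{"name": "arm_command", "arguments": {
  "deltas": [
    [[0, 0, 0.02], [0, 0, 0]],
    [[0, 0, 0.03], [0, 0, 0]],
    [[0, 0, 0.03], [0, 0, 0]]
  ]
}}

```text
t: 19.25
tcp_pos: [614.2, -16.5, 53.5]
tool_rot: [0.001, 0.567, 0.824, -0.0]
contact_force: [-1.3, -0.8, 10.2]
width: 0.149
grip_force: 53.0
```

Emit:
{"name": "arm_command", "arguments": {
  "deltas": [
    [[0, 0, 0.02], [0, 0, 0]],
    [[0, 0, 0.04], [0, 0, 0]],
    [[0, 0, 0.04], [0, 0, 0]]
  ]
}}

```text
t: 19.55
tcp_pos: [614.3, -16.6, 53.1]
tool_rot: [0.001, 0.567, 0.824, -0.001]
contact_force: [-8.2, -1.8, 28.6]
width: 0.146
grip_force: 54.9
```

Emit:
{"name": "arm_command", "arguments": {
  "deltas": [
    [[0, 0, -0.04], [0, 0, 0]],
    [[0, 0, -0.04], [0, 0, 0]],
    [[0, 0, -0.04], [0, 0, 0]],
    [[0, 0, -0.04], [0, 0, 0]]
  ],
  "jaw": 0.4
}}

```text
t: 19.95
tcp_pos: [612.6, -16.5, 50.7]
tool_rot: [-0.001, 0.567, 0.824, -0.0]
contact_force: [-0.0, -0.0, -0.4]
width: 0.601
grip_force: 0.0
```

Emit:
{"name": "arm_command", "arguments": {
  "deltas": [
    [[0, 0, -0.25], [0, 0, 0]],
    [[0, 0, -0.6], [0, 0, 0]],
    [[0, 0, -1], [0, 0, 0]],
    [[0, 0, -1], [0, 0, 0]]
  ]
}}

```text
t: 20.35
tcp_pos: [616.0, -15.7, 135.6]
tool_rot: [0.003, 0.566, 0.824, 0.002]
contact_force: [-0.7, 1.0, 0.0]
width: 0.598
grip_force: 0.0
```

Emit:
{"name": "arm_command", "arguments": {
  "deltas": [
    [[-0.5, 0.2, -0.2], [0, 0, 0]],
    [[-1, 0.4, -0.4], [0, 0, 0]]
  ]
}}

```text
t: 20.55
tcp_pos: [671.4, -79.5, 163.0]
tool_rot: [-0.001, 0.565, 0.825, -0.001]
contact_force: [0.9, 0.0, 0.5]
width: 0.603
grip_force: 0.0
```

Emit:
{"name": "arm_command", "arguments": {
  "deltas": [
    [[-0.5, -0.2, 0], [0, 0, 0]],
    [[-1, -0.4, 0], [0, 0, 0]]
  ]
}}

```text
t: 20.75
tcp_pos: [671.1, -166.3, 162.7]
tool_rot: [-0.0, 0.566, 0.825, 0.0]
contact_force: [-0.3, 0.5, -0.8]
width: 0.602
grip_force: 0.0
```

Run:
```python
from h import *
plan(500,-274,120,-89.3)
for n in("top","side"):
    im,d=grab_frame(n); np.savez(f"{n}5.npz",im=im,d=d)
    rect(n,im,d,(615.2,-15.4),50,92,125,105,"newvee"); rect(n,im,d,(484.5,-65),45,92,125,105,"fixedvee")
    for c in((615,-15),(484.5,-65)):
        w=cloud(n,d); m=(np.hypot(w[...,0]-c[0],w[...,1]-c[1])<45)&(w[...,2]>75); print("top z pct",np.percentile(w[m][:,2],[50,75,90,97]).round(1))
im=np.load("side5.npz")["im"]; im2=np.load("top5.npz")["im"]
a=cv2.resize(im[150:235,220:305,::-1],(400,400),interpolation=cv2.INTER_CUBIC); b=cv2.resize(im2[140:240,235:305,::-1],(350,500),interpolation=cv2.INTER_CUBIC)
o=np.zeros((500,750,3),np.uint8); o[:400,:400]=a; o[:,400:]=b; cv2.imwrite("pics/crop7.png",cv2.convertScaleAbs(o,alpha=1.5))
```

```text
tcp [ 671.1 -166.3  162.7] shift [-0.487 -2.48   0.534] turn [-1.000e-03 -1.000e-03  2.453e+00] t 20.75 w 0.602 F [-0.3  0.5 -0.8] grip 0.0
top newvee 155 ctr [613.7 -15.2] size [17.9 53.4] ang 21.6 mean [613.5 -15.1] zmed 106.5 depth-mean [613.4 -15.1]
top fixedvee 150 ctr [485.  -64.8] size [15.4 53.7] ang 21.0 mean [484.9 -64.8] zmed 107.2 depth-mean [484.8 -64.7]
top z pct [ 88.3 105.6 110.8 113. ]
top z pct [ 95.3 107.7 111.6 113. ]
side newvee 96 ctr [611.2 -12.4] size [21.  69.6] ang 21.9 mean [610.6 -11.6] zmed 104.3 depth-mean [611.6 -12.8]
side fixedvee 92 ctr [483.  -62.6] size [18.6 68.7] ang 20.2 mean [482.4 -61.3] zmed 104.4 depth-mean [482.8 -61.8]
top z pct [ 89.7 103.7 110.  112.1]
top z pct [ 90.  103.6 109.6 112.3]
```

View pics/crop7.png

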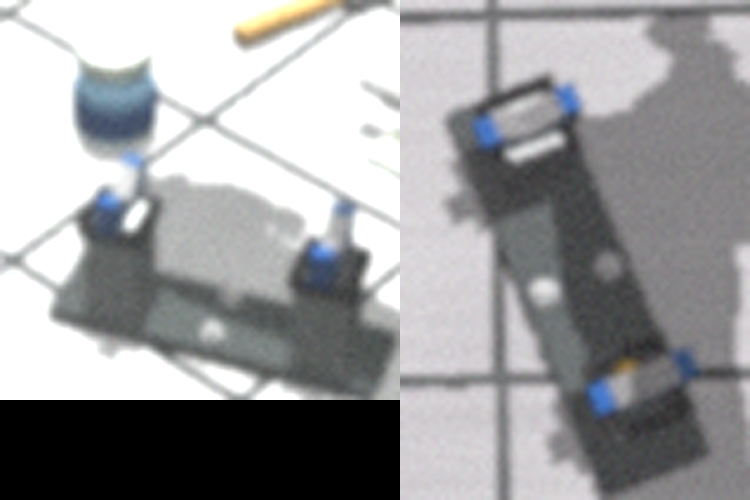

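The crop shows both vees level (new one at (530,115), fixed one at (640,380) in the top part), with prong tips at 110–112 mm in both: the head is home. Now I go to the shaft.

Emit:
{"name": "arm_command", "arguments": {
  "deltas": [
    [[-0.08, -0.42, 0], [0, 0, 0]],
    [[-0.16, -0.827, 0], [0, 0, 0]]
  ],
  "jaw": 0.3
}}

```text
t: 21.05
tcp_pos: [612.5, -200.7, 161.9]
tool_rot: [-0.001, 0.566, 0.824, 0.0]
contact_force: [0.5, -0.4, 0.6]
width: 0.697
grip_force: 0.0
```

Emit:
{"name": "arm_command", "arguments": {
  "deltas": [
    [[-0.08, -0.42, 0], [0, 0, 0]],
    [[-0.16, -0.827, 0], [0, 0, 0]]
  ]
}}

```text
t: 21.25
tcp_pos: [554.5, -237.5, 162.2]
tool_rot: [-0.001, 0.567, 0.824, -0.0]
contact_force: [-0.7, -0.2, 0.7]
width: 0.703
grip_force: 0.0
```

Emit:
{"name": "arm_command", "arguments": {
  "deltas": [
    [[-0.08, -0.42, 0], [0, 0, 0]],
    [[-0.16, -0.827, 0], [0, 0, 0.1]],
    [[-0.16, -0.827, 0], [0, 0, 0.29]],
    [[-0.16, -0.827, 0], [0, 0, 0.48]],
    [[-0.16, -0.827, 0], [0, 0, 0.67]]
  ]
}}

```text
t: 21.75
tcp_pos: [498.1, -273.0, 162.7]
tool_rot: [-0.001, 0.764, 0.645, -0.0]
contact_force: [0.2, -0.6, -0.7]
width: 0.7
grip_force: 0.0
```

Emit:
{"name": "arm_command", "arguments": {
  "deltas": [
    [[0, 0, 0], [0, 0, 0.19]],
    [[0, 0, 0], [0, 0, 0.38]],
    [[0, 0, 0], [0, 0, 0.57]],
    [[0, 0, 0], [0, 0, 0.76]],
    [[0, 0, 0], [0, 0, 0.9]]
  ]
}}

```text
t: 22.25
tcp_pos: [498.5, -272.4, 162.5]
tool_rot: [-0.001, 0.94, 0.342, -0.001]
contact_force: [-0.8, -1.0, 0.2]
width: 0.692
grip_force: 0.0
```

Emit:
{"name": "arm_command", "arguments": {
  "deltas": [
    [[0, 0, 0.1], [0, 0, 0.19]],
    [[0, 0, 0.3], [0, 0, 0.38]],
    [[0, 0, 0.5], [0, 0, 0.57]],
    [[0, 0, 0.5], [0, 0, 0.76]],
    [[0, 0, 0.5], [0, 0, 0.88]]
  ]
}}

```text
t: 22.75
tcp_pos: [498.0, -272.1, 121.8]
tool_rot: [-0.001, 1.0, 0.004, -0.001]
contact_force: [0.5, 1.2, -0.5]
width: 0.701
grip_force: 0.0
```

Run:
```python
from h import *
plan(500,-274,60,-89.3)
o=observe(); print(o["qpos"].round(2))
q=o["tool_rot"]; T=Ro.from_quat([q[1],q[2],q[3],q[0]])
for n in("side","top"):
    im,d=grab_frame(n); np.savez(f"{n}6.npz",im=im,d=d); w=cloud(n,d); p=T.inv().apply((w-o["tcp_pos"]).reshape(-1,3)).reshape(w.shape); m=(abs(p[...,0])<30)&(abs(p[...,1])<60)&(w[...,2]>70)&(w[...,2]<190)
    print(n,m.sum())
    for lo in range(70,190,10):
        k=m&(w[...,2]>=lo)&(w[...,2]<lo+10)
        if k.sum(): print(lo,k.sum(),p[k][:,:2].min(0).round(),p[k][:,:2].max(0).round())
```

```text
tcp [ 498.  -272.1  121.8] shift [0.027 0.026 0.772] turn [-0.002  0.003 -0.006] t 22.75 w 0.701 F [ 0.5  1.2 -0.5] grip 0.0
[ 1.1   0.28 -0.75  1.73  0.2   1.22 -1.26]
side 96
160 21 [-11. -41.] [11. 33.]
170 40 [-11. -47.] [13. 38.]
180 35 [-12. -46.] [11. 34.]
top 11
160 2 [ -5. -36.] [ -4. -35.]
170 6 [ -9. -37.] [ -7. -31.]
180 3 [ -8. -38.] [ -6. -36.]
```

Emit:
{"name": "arm_command", "arguments": {
  "deltas": [
    [[0.027, 0.026, 0.4], [0, 0, 0]],
    [[0.027, 0.026, 0.8], [0, 0, 0]],
    [[0.027, 0.026, 0.9], [0, 0, 0]],
    [[0.027, 0.026, 0.9], [0, 0, 0]]
  ]
}}

```text
t: 23.25
tcp_pos: [500.1, -274.0, 50.3]
tool_rot: [-0.001, 1.0, 0.007, -0.001]
contact_force: [-0.1, -0.5, 0.2]
width: 0.701
grip_force: 0.0
```

Emit:
{"name": "arm_command", "arguments": {
  "deltas": [
    [[0, 0, 0.2], [0, 0, 0]],
    [[0, 0, 0.4], [0, 0, 0]],
    [[0, 0, 0.4], [0, 0, 0]]
  ]
}}

```text
t: 23.55
tcp_pos: [499.7, -274.2, 17.5]
tool_rot: [-0.001, 1.0, 0.007, -0.002]
contact_force: [-0.3, -0.8, 0.6]
width: 0.698
grip_force: 0.0
```

Run:
```python
from h import *
plan(500,-274,-13,-89.3)
o=observe(); q=o["tool_rot"]; T=Ro.from_quat([q[1],q[2],q[3],q[0]]); n="side"
im,d=grab_frame(n); w=cloud(n,d); p=T.inv().apply((w-o["tcp_pos"]).reshape(-1,3)).reshape(w.shape); m=(abs(p[...,0])<30)&(abs(p[...,1])<60)&(w[...,2]>12)&(w[...,2]<150)
for lo in range(12,100,6):
    for s in(-1,1):
        k=m&(w[...,2]>=lo)&(w[...,2]<lo+6)&(s*p[...,1]>17)
        if k.sum(): print(lo,s,k.sum(),p[k][:,:2].min(0).round(),p[k][:,:2].max(0).round())
```

```text
tcp [ 499.7 -274.2   17.5] shift [ 0.005 -0.002  0.381] turn [-0.002  0.004  0.001] t 23.55 w 0.698 F [-0.3 -0.8  0.6] grip 0.0
12 -1 3 [-20. -33.] [-15. -19.]
54 -1 2 [ -7. -34.] [ -1. -32.]
54 1 4 [-3. 30.] [10. 35.]
60 -1 4 [ -6. -41.] [  8. -37.]
60 1 6 [-11.  27.] [-1. 34.]
66 -1 10 [-13. -42.] [  4. -33.]
66 1 10 [-11.  26.] [ 9. 33.]
72 -1 12 [-11. -46.] [  7. -31.]
72 1 13 [-12.  26.] [13. 34.]
78 -1 11 [-10. -47.] [  9. -35.]
78 1 12 [-11.  28.] [12. 35.]
84 -1 11 [-10. -45.] [  8. -31.]
84 1 13 [-9. 25.] [10. 39.]
90 -1 8 [ -9. -47.] [  2. -29.]
90 1 12 [-10.  27.] [11. 39.]
96 -1 1 [-10. -39.] [-10. -39.]
96 1 8 [-10.  26.] [ 7. 40.]
```

Emit:
{"name": "arm_command", "arguments": {
  "deltas": [
    [[0, 0, 0.15], [0, 0, 0]],
    [[0, 0, 0.28], [0, 0, 0]],
    [[0, 0, 0.38], [0, 0, 0]],
    [[0, 0, 0.38], [0, 0, 0]]
  ]
}}

```text
t: 24.0
tcp_pos: [500.1, -274.2, -12.3]
tool_rot: [-0.001, 1.0, 0.006, -0.001]
contact_force: [-0.8, -0.1, -0.0]
width: 0.702
grip_force: 0.0
```

Emit:
{"name": "arm_command", "arguments": {
  "deltas": [
    [[0, 0, 0], [0, 0, 0]],
    [[0, 0, 0], [0, 0, 0]],
    [[0, 0, 0], [0, 0, 0]],
    [[0, 0, 0], [0, 0, 0]],
    [[0, 0, 0], [0, 0, 0]]
  ],
  "jaw": 1.0,
  "force": 70
}}

```text
t: 24.5
tcp_pos: [501.8, -276.8, -9.8]
tool_rot: [0.001, 1.0, 0.006, 0.001]
contact_force: [0.2, -4.6, 3.3]
width: 0.232
grip_force: 68.4
```

Emit:
{"name": "arm_command", "arguments": {
  "deltas": [
    [[0, 0, -0.05], [0, 0, 0]],
    [[0, 0, -0.1], [0, 0, 0]],
    [[0, 0, -0.2], [0, 0, 0]],
    [[0, 0, -0.2], [0, 0, 0]]
  ]
}}

```text
t: 24.9
tcp_pos: [501.8, -274.1, 5.8]
tool_rot: [-0.0, 1.0, 0.007, 0.0]
contact_force: [0.3, -0.1, -5.8]
width: 0.23
grip_force: 68.7
```

Emit:
{"name": "arm_command", "arguments": {
  "deltas": [
    [[0, 0, -0.25], [0, 0, 0]],
    [[0, 0, -0.5], [0, 0, 0]],
    [[0, 0, -0.75], [0, 0, 0]]
  ]
}}

```text
t: 25.2
tcp_pos: [500.9, -274.0, 65.5]
tool_rot: [-0.001, 1.0, 0.007, -0.0]
contact_force: [0.3, -0.7, -7.4]
width: 0.232
grip_force: 69.1
```

Emit:
{"name": "arm_command", "arguments": {
  "deltas": [
    [[0, 0, -0.25], [0, 0, 0]],
    [[0, 0, -0.5], [0, 0, 0]],
    [[0, 0, -0.75], [0, 0, 0]]
  ]
}}

```text
t: 25.5
tcp_pos: [500.9, -274.0, 125.6]
tool_rot: [-0.0, 1.0, 0.007, -0.0]
contact_force: [-0.4, -0.4, -7.1]
width: 0.227
grip_force: 69.1
```

Emit:
{"name": "arm_command", "arguments": {
  "deltas": [
    [[0.07, -0.3, 0], [0, 0, 0]],
    [[0.14, -0.65, 0], [0, 0, 0]],
    [[0.2, -0.97, 0], [0, 0, 0]]
  ]
}}

```text
t: 25.8
tcp_pos: [516.2, -195.1, 125.1]
tool_rot: [-0.0, 1.0, 0.007, -0.0]
contact_force: [0.6, 0.5, -6.7]
width: 0.234
grip_force: 69.6
```

Emit:
{"name": "arm_command", "arguments": {
  "deltas": [
    [[0.07, -0.3, 0], [0, 0, 0]],
    [[0.14, -0.65, 0], [0, 0, 0]],
    [[0.2, -0.97, 0], [0, 0, 0]]
  ]
}}

```text
t: 26.1
tcp_pos: [531.0, -117.2, 124.9]
tool_rot: [-0.0, 1.0, 0.007, -0.0]
contact_force: [0.8, 0.2, -6.9]
width: 0.232
grip_force: 69.6
```

Emit:
{"name": "arm_command", "arguments": {
  "deltas": [
    [[0.07, -0.3, 0], [0, 0, -0.12]],
    [[0.14, -0.65, 0], [0, 0, -0.24]],
    [[0.2, -0.97, 0], [0, 0, -0.36]],
    [[0.2, -0.97, 0], [0, 0, -0.447]],
    [[0.2, -0.97, 0], [0, 0, -0.447]]
  ]
}}

```text
t: 26.6
tcp_pos: [545.8, -39.8, 125.0]
tool_rot: [-0.0, 0.983, 0.182, -0.0]
contact_force: [0.2, -1.1, -6.5]
width: 0.232
grip_force: 69.5
```

```bash
cat > sh.py <<'E'
from h import *
plan(551.5,-39.5,63,-69.2)
o=observe()
for n in("side","top"):
    im,d=grab_frame(n); w=cloud(n,d); g=im.astype(int)
    # shaft points: in frame of rest axis
    a=np.radians(20.8); B=np.array([[np.cos(a),np.sin(a)],[-np.sin(a),np.cos(a)]])
    s=(w[...,:2]-[550.4,-40.0])@B.T; zz=w[...,2]
    ax=o["tcp_pos"][2]+47.4
    m=(abs(s[...,1])<25)&(abs(s[...,0])<150)&(zz>ax-14)&(zz<ax+16)
    for lo,hi in((-130,-95),(-95,-50),(-50,-25),(25,50),(50,95),(95,130)):
        k=m&(s[...,0]>lo)&(s[...,0]<hi)
        if k.sum()>3: print(n,lo,k.sum(),"x",s[k][:,0].min().round(),s[k][:,0].max().round(),"y med",np.median(s[k][:,1]).round(1),"rng",s[k][:,1].min().round(1),s[k][:,1].max().round(1),"zmax",np.percentile(zz[k],90).round(1))
print("axis est",ax.round(1))
E
python3 sh.py
```

```text
tcp [545.8 -39.8 125. ] shift [0.068 0.022 0.774] turn [-0.001  0.001  0.005] t 26.6 w 0.232 F [ 0.2 -1.1 -6.5] grip 69.5
side -130 71 x -124.0 -95.0 y med 6.0 rng -5.0 14.9 zmax 181.7
side -95 118 x -94.0 -51.0 y med 8.5 rng -5.5 16.1 zmax 183.0
side -50 70 x -50.0 -25.0 y med 8.4 rng -5.9 14.7 zmax 183.2
side 25 68 x 25.0 50.0 y med 9.5 rng -4.5 16.9 zmax 182.2
side 50 106 x 50.0 95.0 y med 8.6 rng -3.6 16.9 zmax 182.9
side 95 28 x 95.0 110.0 y med 7.2 rng -3.0 15.7 zmax 179.4
top 95 4 x 99.0 109.0 y med 7.5 rng 6.4 8.1 zmax 177.1
axis est 172.4
```

Emit:
{"name": "arm_command", "arguments": {
  "deltas": [
    [[0.068, 0.012, 0.15], [0, 0, 0]],
    [[0.068, 0.012, 0.3], [0, 0, 0]],
    [[0.068, 0.012, 0.45], [0, 0, 0]],
    [[0.068, 0.012, 0.55], [0, 0, 0]],
    [[0.068, 0.012, 0.55], [0, 0, 0]]
  ]
}}

```text
t: 27.2
tcp_pos: [550.2, -40.4, 79.2]
tool_rot: [-0.001, 0.984, 0.181, -0.002]
contact_force: [-0.3, -0.1, -6.2]
width: 0.228
grip_force: 69.7
```

```bash
python3 sh.py
```

```text
tcp [550.2 -40.4  79.2] shift [ 0.02  -0.004  0.202] turn [-0.003  0.004  0.001] t 27.2 w 0.228 F [-0.3 -0.1 -6.2] grip 69.7
side -130 56 x -120.0 -95.0 y med 4.7 rng -6.5 11.9 zmax 135.4
side -95 119 x -95.0 -51.0 y med 7.0 rng -6.9 23.4 zmax 137.1
side -50 62 x -49.0 -26.0 y med 6.9 rng -8.8 13.7 zmax 137.0
side 25 55 x 25.0 50.0 y med 6.9 rng -10.5 13.8 zmax 136.6
side 50 107 x 50.0 95.0 y med 6.4 rng -7.3 20.6 zmax 136.9
side 95 32 x 96.0 115.0 y med 3.6 rng -5.7 9.4 zmax 133.3
top -95 8 x -77.0 -63.0 y med 20.5 rng 18.0 24.9 zmax 113.8
top 50 4 x 63.0 74.0 y med 19.7 rng 18.1 24.7 zmax 113.1
axis est 126.6
```

Emit:
{"name": "arm_command", "arguments": {
  "deltas": [
    [[0.02, -0.01, 0.05], [0, 0, 0]],
    [[0.02, -0.01, 0.1], [0, 0, 0]],
    [[0.02, -0.01, 0.14], [0, 0, 0]],
    [[0.02, -0.01, 0.17], [0, 0, 0]],
    [[0.02, -0.01, 0.17], [0, 0, 0]]
  ]
}}

```text
t: 27.8
tcp_pos: [552.6, -39.1, 67.2]
tool_rot: [-0.0, 0.984, 0.181, -0.0]
contact_force: [0.1, 0.9, -6.3]
width: 0.23
grip_force: 69.7
```

Emit:
{"name": "arm_command", "arguments": {
  "deltas": [
    [[0, 0, 0.015], [0, 0, 0]],
    [[0, 0, 0.025], [0, 0, 0]],
    [[0, 0, 0.025], [0, 0, 0]]
  ]
}}

```text
t: 28.1
tcp_pos: [552.9, -39.1, 65.6]
tool_rot: [0.0, 0.983, 0.181, -0.0]
contact_force: [0.6, -0.1, -6.5]
width: 0.229
grip_force: 69.7
```

Emit:
{"name": "arm_command", "arguments": {
  "deltas": [
    [[0, 0, 0.01], [0, 0, 0]],
    [[0, 0, 0.02], [0, 0, 0]],
    [[0, 0, 0.02], [0, 0, 0]]
  ]
}}

```text
t: 28.4
tcp_pos: [553.1, -39.0, 64.1]
tool_rot: [0.0, 0.983, 0.181, 0.0]
contact_force: [-0.6, 1.0, -5.7]
width: 0.23
grip_force: 69.7
```

Emit:
{"name": "arm_command", "arguments": {
  "deltas": [
    [[0, 0, 0.01], [0, 0, 0]],
    [[0, 0, 0.015], [0, 0, 0]],
    [[0, 0, 0.015], [0, 0, 0]]
  ]
}}

```text
t: 28.7
tcp_pos: [553.2, -38.7, 63.6]
tool_rot: [0.0, 0.983, 0.181, 0.0]
contact_force: [-3.2, 0.2, 0.8]
width: 0.234
grip_force: 70.4
```

Emit:
{"name": "arm_command", "arguments": {
  "deltas": [
    [[0, 0, 0.01], [0, 0, 0]],
    [[0, 0, 0.01], [0, 0, 0]],
    [[0, 0, 0.01], [0, 0, 0]]
  ]
}}

```text
t: 29.0
tcp_pos: [553.3, -38.7, 63.4]
tool_rot: [0.0, 0.983, 0.181, 0.0]
contact_force: [-5.9, 1.4, 7.0]
width: 0.226
grip_force: 71.2
```

```bash
python3 sh.py; python3 -c "
from h import *
print(observe()['torque'])"
```

```text
tcp [553.3 -38.7  63.4] shift [-0.024  0.001  0.005] turn [ 0.001 -0.     0.001] t 29.0 w 0.226 F [-5.9  1.4  7. ] grip 71.2
side -130 46 x -117.0 -95.0 y med 4.7 rng -8.1 11.1 zmax 118.6
side -95 146 x -95.0 -50.0 y med 7.6 rng -24.6 24.6 zmax 120.7
side -50 60 x -50.0 -26.0 y med 7.2 rng -5.2 13.1 zmax 121.1
side 25 49 x 27.0 49.0 y med 7.9 rng -5.9 14.7 zmax 120.8
side 50 137 x 50.0 95.0 y med 8.2 rng -25.0 24.8 zmax 122.2
side 95 36 x 96.0 117.0 y med 4.7 rng -4.9 10.4 zmax 118.5
top -95 24 x -77.0 -63.0 y med 20.7 rng 17.4 25.0 zmax 113.7
top 50 27 x 62.0 76.0 y med 20.1 rng 15.2 24.6 zmax 112.7
axis est 110.8
[0.19560034 0.95281373 0.02995818]
```

The shaft is seated, level and centred (−117…+117 mm). I release it gently and withdraw.

Emit:
{"name": "arm_command", "arguments": {
  "deltas": [
    [[0, 0, 0], [0, 0, 0]],
    [[0, 0, 0], [0, 0, 0]],
    [[0, 0, 0], [0, 0, 0]]
  ],
  "jaw": 0.66,
  "force": 20
}}

```text
t: 29.4
tcp_pos: [553.6, -39.4, 62.3]
tool_rot: [0.0, 0.984, 0.181, 0.001]
contact_force: [-0.8, -0.5, -0.8]
width: 0.339
grip_force: 0.0
```

Emit:
{"name": "arm_command", "arguments": {
  "deltas": [
    [[0, 0, 0], [0, 0, 0]],
    [[0, 0, 0], [0, 0, 0]],
    [[0, 0, 0], [0, 0, 0]],
    [[0, 0, 0], [0, 0, 0]]
  ],
  "jaw": 0.4
}}

```text
t: 29.8
tcp_pos: [553.0, -39.1, 62.0]
tool_rot: [0.0, 0.984, 0.181, -0.0]
contact_force: [0.3, 0.4, 0.7]
width: 0.6
grip_force: 0.0
```

Emit:
{"name": "arm_command", "arguments": {
  "deltas": [
    [[0, 0, -0.2], [0, 0, 0]],
    [[0, 0, -0.5], [0, 0, 0]],
    [[0, 0, -0.9], [0, 0, 0]],
    [[0, 0, -0.9], [0, 0, 0]]
  ]
}}

```text
t: 30.2
tcp_pos: [556.4, -38.6, 139.5]
tool_rot: [0.002, 0.983, 0.181, 0.004]
contact_force: [0.3, 1.0, 0.4]
width: 0.597
grip_force: 0.0
```

Emit:
{"name": "arm_command", "arguments": {
  "deltas": [
    [[0, 0.4, -0.3], [0, 0, 0]],
    [[0, 0.9, -0.6], [0, 0, 0]],
    [[0, 0.9, -0.6], [0, 0, 0]]
  ]
}}

```text
t: 30.5
tcp_pos: [581.6, -113.8, 185.4]
tool_rot: [0.003, 0.984, 0.177, 0.003]
contact_force: [-0.3, 0.1, -0.1]
width: 0.595
grip_force: 0.0
```

Emit:
{"name": "arm_command", "arguments": {
  "deltas": [
    [[0, 0.4, 0], [0, 0, 0]],
    [[0, 0.9, 0], [0, 0, 0]],
    [[0, 0.9, 0], [0, 0, 0]]
  ]
}}

```text
t: 30.8
tcp_pos: [604.4, -181.1, 181.3]
tool_rot: [0.001, 0.984, 0.177, -0.0]
contact_force: [-0.4, -1.0, -0.0]
width: 0.604
grip_force: 0.0
```

Run:
```python
from h import *
print(observe()["tcp_pos"],observe()["t"])
a=[]
for n,(u,v) in(("side",(265,185)),("top",(270,190))):
    im,d=grab_frame(n); np.savez(f"{n}9.npz",im=im,d=d); a.append(cv2.resize(im[v-60:v+60,u-50:u+50,::-1],(400,480),interpolation=cv2.INTER_CUBIC))
    P=rect(n,im,d,(550.4,-40),140,101,130,116,"shaft+vees")
    w=cloud(n,d); al=np.radians(20.8); B=np.array([[np.cos(al),np.sin(al)],[-np.sin(al),np.cos(al)]]); s=(w[...,:2]-[550.4,-40])@B.T
    m=(abs(s[...,1])<14)&(abs(s[...,0])<150)&(w[...,2]>104)&(w[...,2]<135); print(n,"axial",s[m][:,0].min().round(1),s[m][:,0].max().round(1))
    for lo in(-110,-50,20,85): 
        k=m&(s[...,0]>lo)&(s[...,0]<lo+25); print(lo,np.median(s[k][:,1]).round(1),np.percentile(w[k][:,2],90).round(1))
cv2.imwrite("pics/crop8.png",cv2.convertScaleAbs(np.hstack(a),alpha=1.5))
```

```text
[ 604.4144831  -181.12202978  181.31669618] 30.8
side shaft+vees 628 ctr [546.  -29.3] size [234.9  63. ] ang 20.2 mean [544.7 -33.5] zmed 115.2 depth-mean [545.7 -34.7]
side axial -116.4 118.2
-110 5.4 121.1
-50 7.3 121.6
20 7.5 121.9
85 5.9 119.8
top shaft+vees 1029 ctr [550.8 -38.2] size [234.2  52.4] ang 21.2 mean [548.3 -39.7] zmed 119.0 depth-mean [548.  -39.6]
top axial -115.8 117.5
-110 0.7 121.5
-50 1.3 122.9
20 1.9 122.8
85 1.7 121.6
```

View pics/crop8.png

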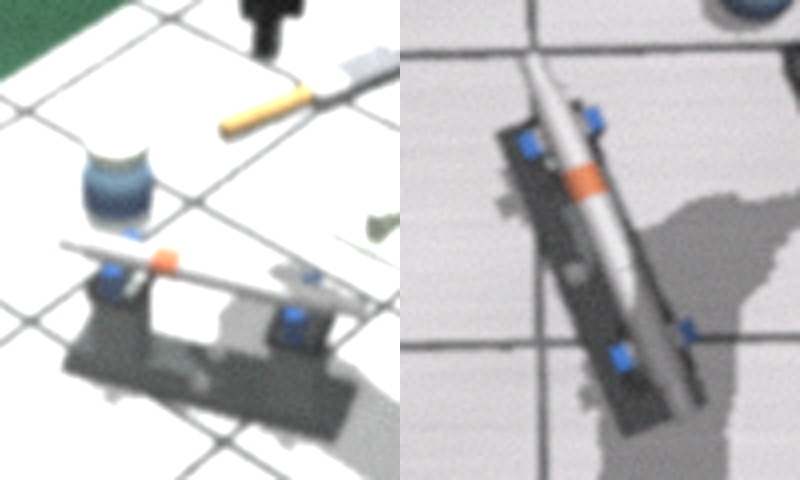

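The picture shows the shaft lying in both vees, (560,130) and (650,340), level and centred to about 1 mm, with the gripper clear. I hand it in.

```bash
python3 -c "
from station import *
print(sign_off())"
```

```text
the job is handed in; nothing more can be done
None
```

The vee head is home in the tube, the shaft rests level in both vees within about 1 mm of centre, and the job is handed in at about 31 s; the button popping through its hole was judged from push force and head height, not seen directly.

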